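Wedge up the front of a wooden building block on its site model

ROBOT

A 7-joint arm with a two-finger parallel gripper is mounted at the origin on the work surface. World frame = base frame: x ahead of the robot, y to its left, z up, the work surface at z = 0. Lengths are in m, angles in rad, forces in N, time in s.
With the tool pointing down it reaches from about 0.35 to 0.9 m from the base axis. Payload 8.1 kg.
Tool frame: the origin (TCP) lies midway between the tips of the shut fingers; the grasp point (between the pads) lies 19 mm behind it; z points along the fingers, y is the direction in which the jaws open and shut (so a half turn about z gives the same grasp; the last joint's range is limited). The gripper opens to 85 mm and grips with 20 to 120 N. Pads are 22 mm wide; open, the fingers measure 114 mm over their backs; the gripper's body (76 mm by 85 mm) begins 54 mm behind the grasp point. The pads swing forward as they close: fully open they stand 13 mm farther back than shut.
Start: joints at [-1.376, 0.434, 0.025, 1.573, -0.012, 1.134, -0.075], TCP at [0.183, 0.597, 0.231] pointing down, gripper open.
Joint ranges: [-2.62, 2.62], [-0.44, 2.09], [-1.27, 1.32], [0.08, 2.57], [-1.32, 4.46], [0.12, 2], [-2.74, 2.74]. Speed limits (rad/s): [2.22, 2.22, 3.01, 3.01, 3.14, 3.14, 3.14].

INTERFACE

Orientations are given as a unit quaternion [w, x, y, z].
In Python, from workcell import r gives the robot as it stands.
- The arm moves only by the tool play_rows, never from a script. Its argument "commands" is one flat list of numbers, 7 for each row, row after row: the shift along the tool's x, y, z in mm, then the turn, a rotation vector about the tool's x, y, z in degrees, then the opening in per cent of the stroke, from 0 (shut) to 100 (fully open). A call has 1 to 12 rows; each row shifts and turns the commanded pose from where the row before left it, along the tool's axes as they then stand; what a row does not reach is not made up. A row lasts 1/8 s, in which the tool goes at most 62.5 mm and 10.7 degrees, less where a joint would pass 70% of its speed; a pose out of reach is approached as far as the arm can. A call is refused whole if a number of a shift passes 62.5 or a number of a turn 10.7, either way. A call with a gripper value outside its range is refused whole. The fingers move at their own pace and stop on an object; "force" is the grip in N (left out, the last holds). Time passes only in rows, so rows that do not move let the fingers close. It gives the time, the measured TCP pose, the force and the opening at its end, in the units of the state.
- r.read_state(): the state, without advancing time (a new reading comes with each control period).
- r.read_camera(name): name is "scene" or "side" or "wrist"; returns the picture (480x640x3 uint8, blue, green, red); there is no depth.
- r.calibration(name): a dict with "K" (3x3 intrinsics, pixels), "D" ([k1, k2, p1, p2, k3] as OpenCV has them; the pictures are not rectified), "xyz" and "attitude" of the camera in the world. Camera axes: x right, y down, z forward; pixel columns grow to the right and rows downward; lengths in m; the calibration is good to about 2 mm. A picture is of the moment at which its call begins: read the wrist's pose just before it. calibration takes no time and is no camera call; for the wrist camera it gives the pose at the moment of the call.
- r.finish_job(): hands the job in, once; it reports no verdict.
The state is a dict: "time_s": time; "qpos": joint angles; "joint_vel": joint speeds; "joint_torque": joint torques, N m; "ee_pos": TCP position; "ee_rot": TCP orientation; "force": force on the tool from outside, world axes, zero at the start; "torque": the same for the moment, N m; "grip_width": finger opening in m.
Only numpy, scipy, OpenCV 4.12 (cv2) and the standard library are available. Lean on these libraries where they do the work, as an engineer would, in place of code of your own. Each camera call takes 0.05 s, during which the arm holds its last target.

TASK

Move the two wooden dowels from their stand into the two holes in the baseboard behind the building block, standing end-down and fully home, so that they back it up. Then lay the wooden wedge flat on the baseboard and push its thin end into the passage under the block's front until the front edge just lifts off the board, by about 5 mm, and finish while still holding the wedge there: do not let go, and do not touch the block or the dowels with the arm at the end. Leave the other things on the table where they are.

Things in the scene. Friction and masses are not known exactly. Their poses are not given: they have to be found in the camera images.
- baseboard: fixed plywood baseboard, 280 (x) x 200 (y) x 28 mm thick, on a thin blue sheet on the table. Origin: centre of its underside (table height); z up, x points from the open side where the wedge goes in towards the two dowel holes; the long side is x
- socket_a (a point): mouth centre of the first dowel hole, at the board's top face, board frame (75, -40, 28) mm. Round hole 19 mm wide, 24 mm deep
- socket_b (a point): mouth centre of the second dowel hole, board frame (75, 40, 28) mm; same hole. Either dowel may go in either hole
- building: loose light-wood block, 80 (x) x 130 (y) mm, 35 mm high, small tower to 55 mm; 0.3 to 0.6 kg. It stands on the board on two feet; between them a passage 46 mm wide, 10 mm high runs through it along x at y = 0. Origin: centre of its underside; x points to its back, nearly along the board's x. Pushed by the wedge it may slide back up to 12 mm to the dowels; its front rises about its back edge
- front_edge (a point): bottom front edge of the block, in the middle (block frame -40, 0, 0 mm); it is level with the board's top (28 mm) at the start, and its rise above that is the lift asked for
- wedge: loose wooden wedge 110 mm long (x) and 28 mm wide (y), 0.06 kg, lying flat on the table. Origin: centre of its underside; x points to the thin toe. Heel: an upright block 35 mm long, x = -55 to -20 mm, 45 mm high, to be gripped across its 28 mm width. From the heel the top slopes straight down from 23 mm high at x = -20 mm to 3 mm at the toe, x = 55 mm
- wedge_toe (a point): middle of the wedge's toe at the underside (wedge frame 55, 0, 0 mm)
- stand: fixed wooden dowel stand, 50 (x) x 140 (y) x 30 mm high, with two holes 17 mm wide and 24 mm deep at y = -40 and +40 mm. Origin: centre of its underside. The stand is on one side of the board (left or right) and the wedge on the other
- dowel_a: loose round light-wood dowel, 16 mm diameter, 120 mm long, 0.02 kg, standing upright in the stand (foot 6 mm above the table, top at 126 mm). Origin: centre of its lower end; z along it, to its upper end
- dowel_b: second dowel, the same as the first
- cup: bystander: white cup 72 mm wide, 85 mm high; origin at the centre of its underside
- massing: bystander: small wooden massing model, 70 x 100 mm, 57 mm high; origin at the centre of its underside
- tape: bystander: roll of tape, 90 mm wide, 25 mm high, lying flat; origin at the centre of its underside

How it is judged:
On the way, in this order (a step that is already met when the one before it is completed fails the run):
1. both dowels stand in the baseboard's holes, let go, with the block still flat on the board ((((horizontal distance between dowel_a and socket_a below 0.007 m and z of dowel_a in the frame of baseboard below 0.012 m and angle between dowel_a's own z axis and vertical below 0.25 rad) and (horizontal distance between dowel_b and socket_b below 0.007 m and z of dowel_b in the frame of baseboard below 0.012 m and angle between dowel_b's own z axis and vertical below 0.25 rad)) or ((horizontal distance between dowel_a and socket_b below 0.007 m and z of dowel_a in the frame of baseboard below 0.012 m and angle between dowel_a's own z axis and vertical below 0.25 rad) and (horizontal distance between dowel_b and socket_a below 0.007 m and z of dowel_b in the frame of baseboard below 0.012 m and angle between dowel_b's own z axis and vertical below 0.25 rad))) and contact force between the arm and dowel_a below 0.3 N and contact force between the arm and dowel_b below 0.3 N and z of front_edge in the frame of baseboard below 0.0295 m), for 0.2 s.
2. the wedge, flat on the board with its toe in the passage, lifts the block's front edge by more than 2 mm (contact force between wedge and building above 0.4 N and z of wedge in the frame of baseboard between 0.025 and 0.032 m and angle between wedge's own z axis and vertical below 0.1 rad and x of wedge_toe in the frame of building above -0.035 m and z of front_edge in the frame of baseboard above 0.03 m), for 0.1 s.
At the end, for the whole second after the job is handed in: Dowels stand in the two holes, 16 mm deep or more, tilt < 0.25 rad; block front edge 2 to 8.5 mm above the board on the wedge; wedge flat on the board (4 mm, 0.1 rad), toe 5 mm or more inside; fingers press wedge > 0.5 N, arm off block and dowels; all at rest (all of step 2 and (((horizontal distance between dowel_a and socket_a below 0.007 m and z of dowel_a in the frame of baseboard below 0.012 m and angle between dowel_a's own z axis and vertical below 0.25 rad) and (horizontal distance between dowel_b and socket_b below 0.007 m and z of dowel_b in the frame of baseboard below 0.012 m and angle between dowel_b's own z axis and vertical below 0.25 rad)) or ((horizontal distance between dowel_a and socket_b below 0.007 m and z of dowel_a in the frame of baseboard below 0.012 m and angle between dowel_a's own z axis and vertical below 0.25 rad) and (horizontal distance between dowel_b and socket_a below 0.007 m and z of dowel_b in the frame of baseboard below 0.012 m and angle between dowel_b's own z axis and vertical below 0.25 rad))) and contact force between the arm and dowel_a below 0.3 N and contact force between the arm and dowel_b below 0.3 N and contact force between the arm and building below 0.3 N and z of front_edge in the frame of baseboard below 0.0365 m and contact force between the fingers and wedge above 0.5 N and contact force between wedge and baseboard above 0.4 N and linear speed of each of building, wedge below 0.01 m/s); the arm keeps its last pose, push and grip.
It fails at once if the cup is moved by more than 25 mm (distance of cup from where it was at the start of the episode above 0.025 m).
It fails at once if the massing is moved by more than 25 mm (distance of massing from where it was at the start of the episode above 0.025 m).
It fails at once if the tape is moved by more than 25 mm (distance of tape from where it was at the start of the episode above 0.025 m).
It also fails if it takes over 72 s, if anything falls off the work surface, if the arm or the gripper's body presses on something with over 40 N, if the wrist force passes 120 N, or if a joint passes its speed limit or range.

## Working session

There is one attempt and no reset: what is moved stays moved. The work goes in short steps, Python scripts to look and compute and a tool call to move; the robot and the scene stay as the last step left them, time stands still between calls to the robot, and variables do not carry over. Pictures are saved under pics/ and viewed, and the job is handed in when it is done.

Besides the shell and the picture viewer there is one more tool, called after "Request:" by a JSON object that holds its "method" and its "body". play_rows: Moves the arm, as the interface text tells. Its arguments: {"type":"object","properties":{"commands":{"type":"array"},"force":{"type":"number"}},"required":["commands"]}

```bash
ls; mkdir -p pics; python3 - <<'E'
from workcell import r
import cv2
s=r.read_state();print(s)
for n in ("scene","side","wrist"):
    c=r.calibration(n);print(n,c)
    cv2.imwrite(f"pics/{n}0.png",r.read_camera(n))
E
```

```text
pics
{'time_s': 0.0, 'qpos': array([-1.37559586,  0.43519286,  0.02498082,  1.57414563, -0.0116156 ,
        1.13398894, -0.07507823]), 'joint_vel': array([ 0.00056412,  0.00036936, -0.00144583,  0.00146366,  0.00128423,
        0.00083007, -0.00067037]), 'joint_torque': array([ 3.76588275e-05, -6.70461130e+01,  1.02487843e+00, -3.16211486e+01,
        1.54659140e-02,  1.25024145e-02,  3.96160613e-05]), 'ee_pos': array([0.18328718, 0.59696859, 0.230526  ]), 'ee_rot': array([-5.18912991e-05,  1.48381376e-01,  9.88929894e-01, -7.93081601e-04]), 'force': array([ 0.7964715 , -0.91992711, -0.71065631]), 'torque': array([ 0.02726918, -0.00417611,  0.02004267]), 'grip_width': 0.08519357243422154}
scene {'K': array([[517.20812969,   0.        , 324.28444282],
       [  0.        , 517.20812969, 238.62953419],
       [  0.        ,   0.        ,   1.        ]]), 'D': array([-0.14878534,  0.        ,  0.        ,  0.        ,  0.        ]), 'xyz': array([1.43162331, 0.19601828, 0.79723565]), 'attitude': array([-0.26310678,  0.59855339,  0.68623273, -0.31873703])}
side {'K': array([[526.77595082,   0.        , 318.08310658],
       [  0.        , 526.77595082, 239.70145317],
       [  0.        ,   0.        ,   1.        ]]), 'D': array([-0.08645962,  0.        ,  0.        ,  0.        ,  0.        ]), 'xyz': array([ 0.46352012, -0.86076086,  0.70122412]), 'attitude': array([-0.46642626,  0.88125893, -0.06784594,  0.03501673])}
wrist {'K': array([[387.06332401,   0.        , 313.27649933],
       [  0.        , 387.06332401, 241.75584198],
       [  0.        ,   0.        ,   1.        ]]), 'D': array([-0.05082036,  0.        ,  0.        ,  0.        ,  0.        ]), 'xyz': array([0.11005194, 0.61933156, 0.37176539]), 'attitude': array([0.12133519, 0.79490855, 0.58787165, 0.08834649])}
```

View pics/scene0.png

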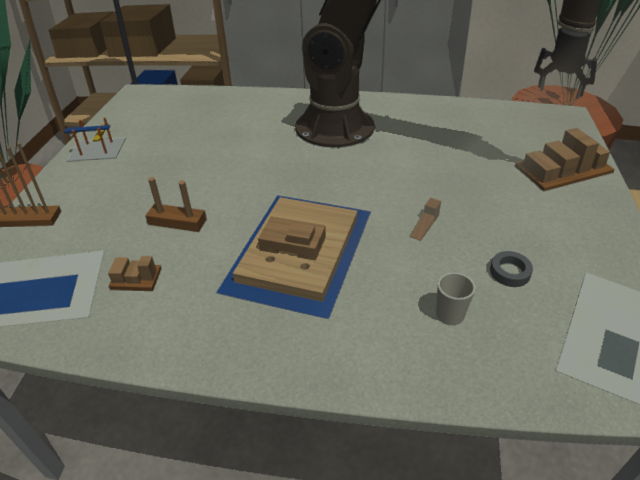

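View pics/side0.png

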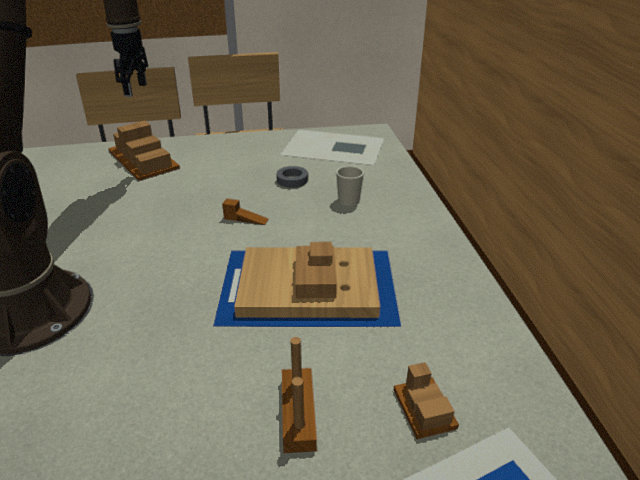

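View pics/wrist0.png

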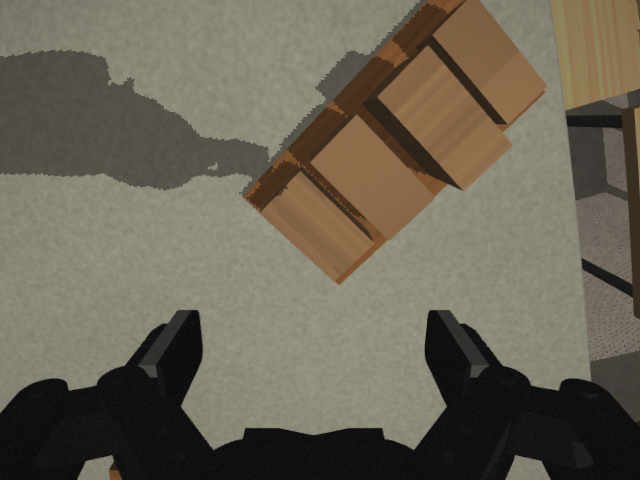

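Scene view: board around (300,250), stand (177,218) on the robot's right, wedge (427,218) on its left. I'll zoom in for corners.

```bash
python3 - <<'E'
import cv2
a=cv2.imread('pics/scene0.png');b=cv2.imread('pics/side0.png')
def crop(im,x0,y0,x1,y1,s,n):
    cv2.imwrite(n,cv2.resize(im[y0:y1,x0:x1],None,fx=s,fy=s,interpolation=cv2.INTER_CUBIC))
crop(a,215,185,375,305,5,'pics/z1.png')
crop(b,210,230,410,330,4,'pics/z2.png')
crop(a,140,170,220,230,8,'pics/z3.png')
crop(b,260,330,340,455,4.8,'pics/z4.png')
crop(a,400,190,450,245,8,'pics/z5.png')
crop(b,215,190,275,230,8,'pics/z6.png')
E
```

```text
(no output)
```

View pics/z1.png

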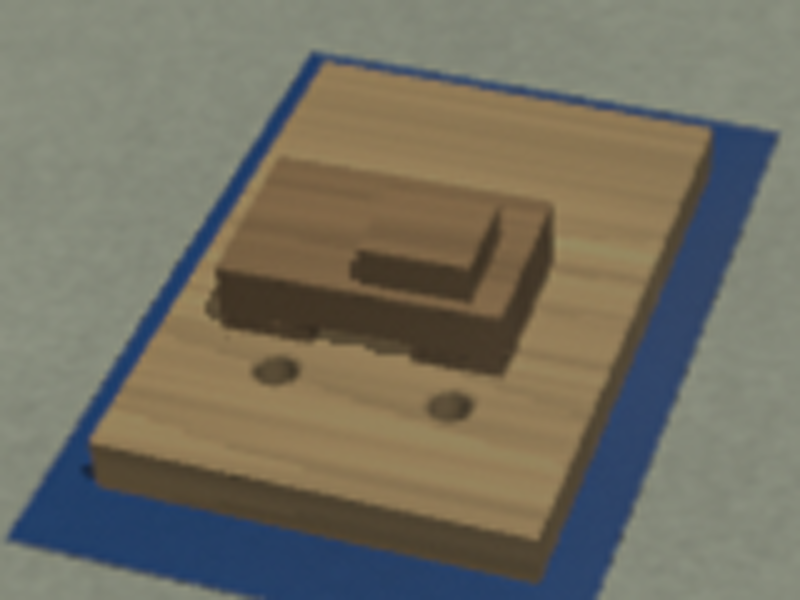

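View pics/z2.png

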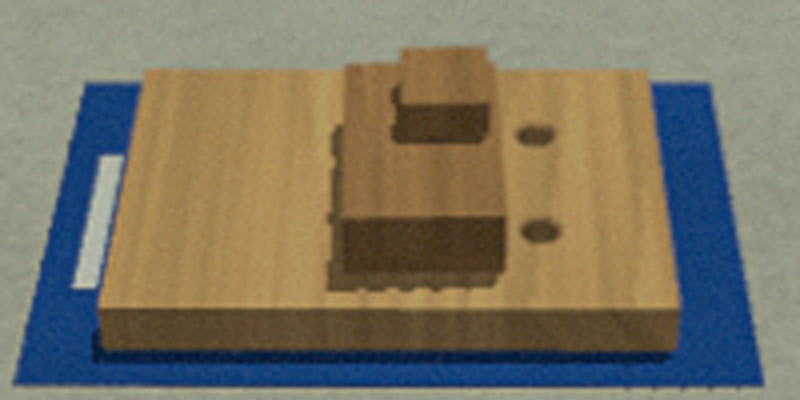

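View pics/z3.png

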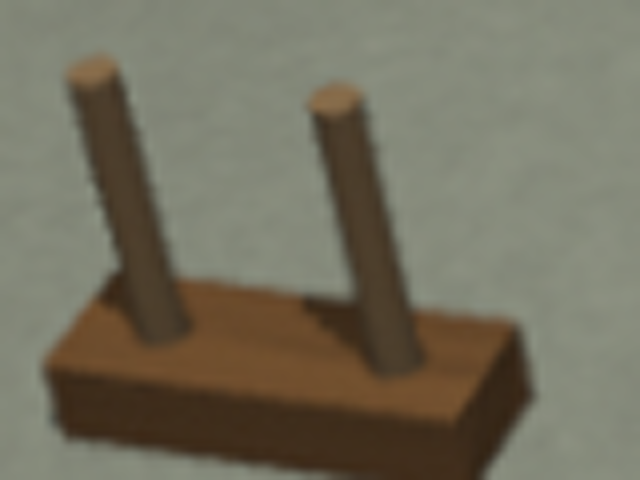

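View pics/z4.png

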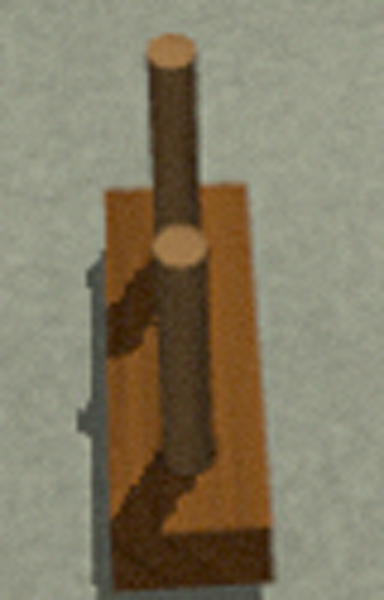

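View pics/z5.png

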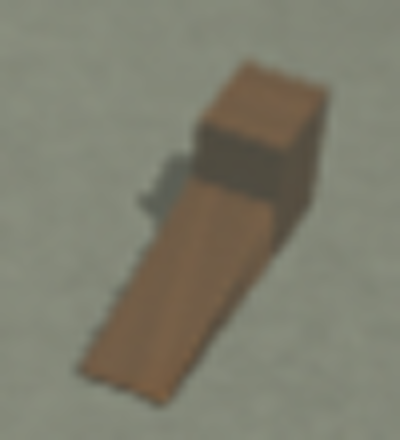

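View pics/z6.png

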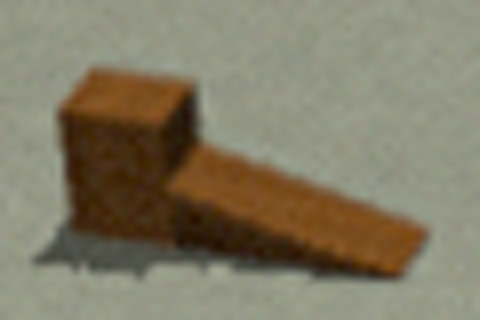

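```bash
cat > h.py <<'E'
import numpy as np, cv2
from scipy.spatial.transform import Rotation as R
from scipy.optimize import least_squares
from workcell import r
def cal(n):
    c=r.calibration(n); q=np.array(c['attitude']); 
    return c['K'],c['D'],np.array(c['xyz']),R.from_quat([q[1],q[2],q[3],q[0]]).as_matrix()
def proj(c,P):
    K,D,t,M=c; P=np.atleast_2d(P).astype(float)
    rv,_=cv2.Rodrigues(M.T)
    return cv2.projectPoints(P.reshape(-1,1,3),rv,-M.T@t,K,D)[0].reshape(-1,2)
def onplane(c,uv,z):
    K,D,t,M=c
    n=cv2.undistortPoints(np.array(uv,float).reshape(-1,1,2),K,D).reshape(-1,2)
    d=np.c_[n,np.ones(len(n))]@M.T
    return t+d*((z-t[2])/d[:,2])[:,None]
def fit(obs,x0,free=(1,1,0,1)):
    # obs: list (cam, Nx3 local m, Nx2 px); pose x,y,z,yaw
    x0=np.array(x0,float); idx=[i for i in range(4) if free[i]]
    def f(p):
        x=x0.copy(); x[idx]=p
        return np.concatenate([(proj(c,L@R.from_euler('z',x[3]).as_matrix().T+x[:3])-uv).ravel() for c,L,uv in obs])
    s=least_squares(f,x0[idx],loss='soft_l1',f_scale=1.0); x=x0.copy(); x[idx]=s.x
    return x,f(s.x)
E
cat > m1.py <<'E'
from h import *
S=cal('scene');D=cal('side')
def mk(x0,y0,s,rows):
    L=np.array([q[:3] for q in rows],float)/1000
    uv=np.array([[x0+(q[3]+.5)/s-.5,y0+(q[4]+.5)/s-.5] for q in rows]); return L,uv
o={}
o['board']=[(S,)+mk(215,185,5,[(-140,-100,28,322,62),(-140,100,28,712,128),(140,-100,28,92,443),(140,100,28,540,541),(140,-100,0,98,486),(140,100,0,540,582),(75,-40,28,277,370),(75,40,28,450,407)]),
 (D,)+mk(210,230,4,[(-140,-100,28,100,308),(140,-100,28,681,308),(140,100,28,648,70),(-140,100,28,145,70),(-140,-100,0,103,347),(140,-100,0,680,347),(75,-40,28,541,231),(75,40,28,536,135)])]
o['bld']=[(S,)+mk(215,185,5,[(-40,-65,63,283,157),(-40,65,63,552,205),(40,-65,63,217,270),(40,65,63,505,320),(40,65,28,500,375),(40,-65,28,226,325)]),
 (D,)+mk(210,230,4,[(-40,-65,63,345,217),(40,-65,63,505,217),(40,-65,28,505,272),(-40,-65,28,342,270),(-40,65,63,345,66)])]
o['stand']=[(S,)+mk(140,170,8,[(25,-70,30,45,368),(25,70,30,458,423),(-25,70,30,518,322),(-25,-70,30,115,275),(25,-70,0,62,435),(0,-40,126,93,72),(0,40,126,336,100)]),
 (D,)+mk(260,330,4.8,[(-25,70,30,105,190),(25,70,30,245,184),(25,-70,30,270,528),(-25,-70,30,110,533),(0,40,126,171,50),(0,-40,126,180,244),(-25,-70,0,113,588),(25,-70,0,271,582)])]
o['wedge']=[(S,)+mk(400,190,8,[(-55,-14,45,245,62),(-55,14,45,330,92),(-20,-14,45,200,122),(-20,14,45,288,150),(55,-14,3,80,368),(55,14,3,165,403),(-20,-14,23,193,182),(-20,14,23,272,207)]),
 (D,)+mk(215,190,8,[(-55,-14,45,62,112),(-20,-14,45,163,125),(-20,14,45,195,85),(-55,14,45,95,68),(55,14,3,430,232),(55,-14,0,397,275),(-55,-14,0,72,232),(-20,-14,23,170,185),(-20,14,23,203,145)])]
for k,v in o.items():
    for who in (v,v[:1],v[1:]):
        x,res=fit(who,[.55,0,0,0]); print(k,np.round(x*[1000,1000,1000,57.2958],1),'rms',np.sqrt((res**2).mean()).round(2),'max',abs(res).max().round(2))
    if who: print(np.round(fit(v,[.55,0,0,0])[1].reshape(-1,2),1).tolist())
# dowel tops
for n,u,v in (('d-',93,72),('d+',336,100)): print(n,onplane(S,[[140+(u+.5)/8-.5,170+(v+.5)/8-.5]],.126)*1000)
for n,u,v in (('d-',180,244),('d+',171,50)): print(n,onplane(D,[[260+(u+.5)/4.8-.5,330+(v+.5)/4.8-.5]],.126)*1000)
E
python3 m1.py
```

```text
board [573.5  -4.8   0.   -8.7] rms 0.49 max 1.05
board [574.5  -4.2   0.   -8.7] rms 0.36 max 0.79
board [573.1  -6.    0.   -8.9] rms 0.45 max 1.03
[[0.2, -0.3], [-0.2, -0.3], [-0.7, -0.4], [-0.3, -0.7], [-0.0, 0.2], [0.0, 0.4], [-0.2, -0.7], [-0.1, -1.0], [-0.0, -0.4], [0.4, -0.6], [-0.1, -0.7], [0.3, -0.5], [0.6, 0.6], [-0.3, 0.5], [0.3, -1.1], [-0.1, -0.8]]
bld [587.2 -15.2   0.   -7.9] rms 0.66 max 1.29
bld [588.5 -14.3   0.   -7.9] rms 0.52 max 0.95
bld [586.6 -17.    0.   -7.9] rms 0.56 max 1.19
[[-0.6, -0.6], [0.2, -0.9], [-0.4, -1.0], [-0.9, -0.5], [0.6, 0.5], [-0.5, -0.1], [-1.0, -0.4], [0.6, -0.9], [0.3, -0.7], [0.2, 0.2], [0.3, -1.3]]
stand [ 512.3 -326.7    0.    -5.1] rms 0.56 max 1.51
stand [ 515.  -324.8    0.    -4.5] rms 0.37 max 0.91
stand [ 512.1 -327.2    0.    -5.1] rms 0.36 max 0.68
[[-0.8, -1.0], [-0.9, -0.6], [-0.0, -0.6], [-0.1, -1.5], [0.0, -0.0], [-0.3, -0.7], [-0.3, -0.6], [-0.1, -0.6], [0.5, -0.8], [0.5, -0.8], [-0.3, -0.0], [0.0, -0.3], [-0.1, -0.0], [-0.0, 0.4], [0.4, -0.2]]
wedge [454.8 280.    0.  -23.9] rms 0.45 max 0.89
wedge [456.4 280.3   0.  -24.1] rms 0.24 max 0.57
wedge [454.1 277.9   0.  -24.2] rms 0.36 max 1.04
[[-0.2, -0.4], [-0.1, -0.6], [-0.3, -0.5], [-0.5, -0.2], [-0.2, -0.3], [0.1, -0.7], [-0.4, -0.7], [0.4, -0.1], [-0.3, -0.6], [0.2, -0.4], [0.5, -0.8], [0.1, -0.5], [0.3, -0.9], [0.6, 0.5], [0.3, -0.1], [0.1, -0.2], [0.2, -0.8]]
d- [[ 511.67462367 -364.61601982  126.        ]]
d+ [[ 518.22743495 -285.20243167  126.        ]]
d- [[ 508.98687924 -366.67022586  126.        ]]
d+ [[ 515.72688212 -287.59481251  126.        ]]
```

```bash
cat >> h.py <<'E'
def tool():
    s=r.read_state(); q=s['ee_rot']; return s,np.array(s['ee_pos']),R.from_quat([q[1],q[2],q[3],q[0]])
def plan(target,azdeg,pr=True):
    """shift in tool mm & rotvec deg to go to target with tool down, y axis at azimuth"""
    s,p,T=tool(); a=np.radians(azdeg)
    y=np.array([np.cos(a),np.sin(a),0]); z=np.array([0,0,-1.]); x=np.cross(y,z)
    G=R.from_matrix(np.c_[x,y,z])
    d=T.inv().apply(np.array(target)-p)*1000; rv=(T.inv()*G).as_rotvec()*57.2958
    if pr: print('t',s['time_s'].__round__(2) if hasattr(s['time_s'],'__round__') else s['time_s'],'pos',np.round(p*1000,1),'y-az',np.degrees(np.arctan2(*T.as_matrix()[[1,0],1])).round(2),'q',np.round(s['qpos'],2),'F',np.round(s['force'],1),'w',round(s['grip_width']*1000,1)); print('shift tool',np.round(d,1),'rot',np.round(rv,2))
    return d,rv
E
python3 - <<'E'
from h import *
s,p,T=tool(); c=cal('wrist'); M=T.as_matrix()
print('cam in tool mm',M.T@(c[2]-p)*1000,'\n',(M.T@c[3]).round(3))
plan([.62,-.02,.26],81)
plan([.62,-.02,.26],-99)
E
```

```text
cam in tool mm [  76.53096123   -0.38447699 -141.16592133] 
 [[ 0.    -0.955 -0.297]
 [ 1.     0.    -0.001]
 [ 0.001 -0.297  0.955]]
t 0.15 pos [183.3 597.1 230.7] y-az 72.93 q [-1.38  0.44  0.02  1.57 -0.01  1.13 -0.08] F [ 0.1 -0.4  0.7] w 85.5
shift tool [-598.6 -461.8  -28.7] rot [-0.07  0.   -8.07]
t 0.15 pos [183.3 597.1 230.7] y-az 72.93 q [-1.38  0.44  0.02  1.57 -0.01  1.13 -0.08] F [ 0.1 -0.4  0.7] w 85.5
shift tool [-598.6 -461.8  -28.7] rot [0.0000e+00 1.1000e-01 1.7193e+02]
```

Request:
{"method": "play_rows", "body": {"commands": [0,0,-10,0,0,-8,100,-35,-36,-2,0,0,0,100,-35,-36,-2,0,0,0,100,-35,-36,-2,0,0,0,100,-35,-36,-2,0,0,0,100,-35,-36,-2,0,0,0,100,-35,-36,-2,0,0,0,100,-35,-36,-2,0,0,0,100,-35,-36,-2,0,0,0,100,-35,-36,-2,0,0,0,100,-35,-36,-2,0,0,0,100,-35,-36,-2,0,0,0,100]}}

```text
time_s: 1.65
ee_pos: [0.5018, 0.1444, 0.2633]
ee_rot: [-0.0, 0.079, 0.997, 0.0]
force: [0.5, 1.1, -0.3]
grip_width: 0.0855
```

Request:
{"method": "play_rows", "body": {"commands": [-35,-36,0,0,0,0,100,-35,-36,0,0,0,0,100,-35,-36,0,0,0,0,100,-35,-36,0,0,0,0,100,0,0,0,0,0,0,100,0,0,0,0,0,0,100]}}

```text
time_s: 2.4
ee_pos: [0.6164, -0.0181, 0.2628]
ee_rot: [-0.001, 0.079, 0.997, 0.0]
force: [0.9, 1.1, 0.5]
grip_width: 0.0855
```

```bash
python3 - <<'E'
from h import *
d=plan([.5,-.285,.26],81)
c=cal('wrist'); im=r.read_camera('wrist'); cv2.imwrite('pics/w1.png',im)
def W(p): a=np.radians(-8.7); return np.array([.5735+np.cos(a)*p[0]-np.sin(a)*p[1],-.0048+np.sin(a)*p[0]+np.cos(a)*p[1],p[2]])
print(proj(c,[W((.075,-.04,.028)),W((.075,.04,.028)),W((.14,-.1,.028)),W((.14,.1,.028)),W((-.14,-.1,.028)),W((-.14,.1,.028))]).round(1).tolist())
np.save('pics/w1cal.npy',np.array([c],dtype=object),allow_pickle=True)
E
```

```text
t 2.4 pos [616.4 -18.1 262.8] y-az 80.92 q [-0.29  0.4   0.34  1.57 -0.14  1.19  1.49] F [0.9 1.1 0.5] w 85.5
shift tool [  72.8 -281.9    2.8] rot [ 0.02 -0.07 -0.08]
[[281.0, 233.2], [360.1, 232.7], [226.6, 292.3], [414.6, 291.2], [205.1, -4.2], [435.3, -5.6]]
```

View pics/w1.png

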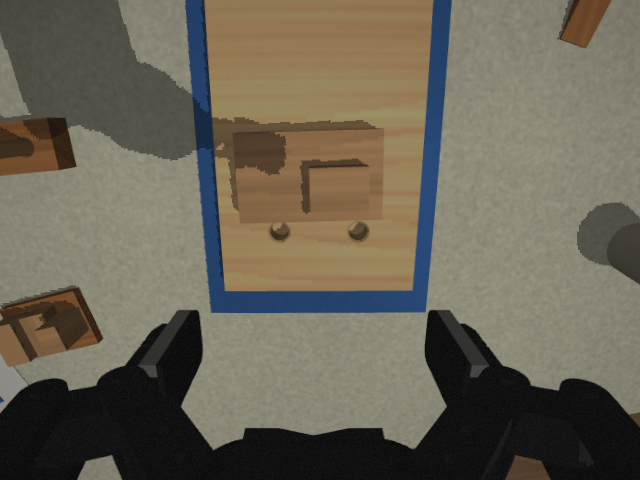

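```bash
python3 - <<'E'
import cv2
a=cv2.imread('pics/w1.png')
cv2.imwrite('pics/z7.png',cv2.resize(a[205:305,200:440],None,fx=3.33,fy=3.33,interpolation=cv2.INTER_CUBIC))
cv2.imwrite('pics/z8.png',cv2.resize(a[215:250,260:380],None,fx=6.6,fy=6.6,interpolation=cv2.INTER_CUBIC))
E
```

```text
(no output)
```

View pics/z8.png

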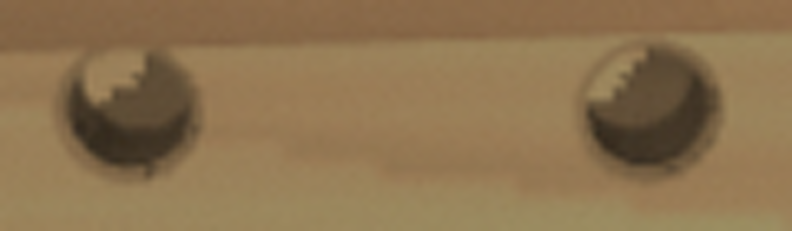

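View pics/z7.png

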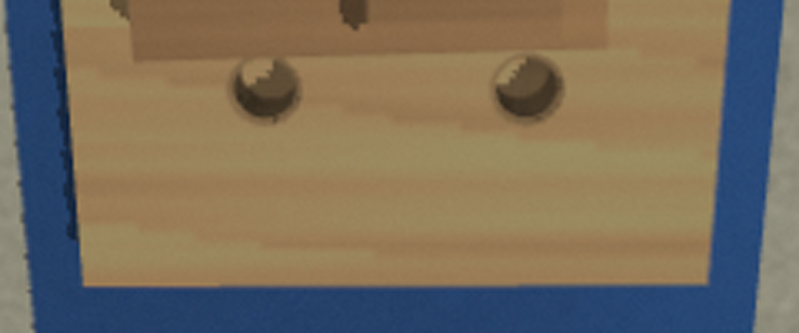

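```bash
python3 - <<'E'
from h import *
c=np.load('pics/w1cal.npy',allow_pickle=True)[0]; c=tuple(np.array(v,float) for v in c)
H=onplane(c,[[279.1,231.5],[357.9,231.1]],.028); print(H*1000, np.linalg.norm(H[1]-H[0]),np.degrees(np.arctan2(*(H[1]-H[0])[[1,0]])))
print(onplane(c,[[224.6,290.5],[411.9,290.2]],.028)*1000)
E
```

```text
[[639.54828317 -57.20989993  28.        ]
 [651.63825089  21.38298227  28.        ]] 0.07951734685653244 81.25472433036114
[[ 694.37704994 -126.40696897   28.        ]
 [ 725.34324634   70.12815561   28.        ]]
```

Request:
{"method": "play_rows", "body": {"commands": [11,-53,0,0,0,0,60,11,-53,0,0,0,0,60,11,-53,0,0,0,0,60,11,-53,0,0,0,0,60,11,-53,0,0,0,0,60,11,-53,0,0,0,0,60,0,0,0,0,0,-4,60,0,0,0,0,0,0,60,0,0,0,0,0,0,60]}}

```text
time_s: 3.58
ee_pos: [0.5022, -0.3203, 0.2633]
ee_rot: [0.0, 0.044, 0.999, 0.0]
force: [1.1, -0.2, -0.5]
grip_width: 0.0508
```

```bash
python3 - <<'E'
from h import *
d=plan([.515,-.286,.2],85)
c=cal('wrist'); im=r.read_camera('wrist'); cv2.imwrite('pics/w2.png',im)
print(proj(c,[[.515,-.286,.126],[.51,-.366,.126],[.517,-.286,.03],[.51,-.366,.03]]).round(1).tolist())
np.save('pics/w2cal.npy',np.array([c],dtype=object),allow_pickle=True)
E
```

```text
t 3.58 pos [ 502.2 -320.3  263.3] y-az 85.01 q [ 0.18  0.37  0.42  1.63 -0.16  1.18  2.12] F [ 1.1 -0.2 -0.5] w 50.8
shift tool [-9.7 35.2 63.3] rot [0.05 0.01 0.01]
[[360.5, 241.6], [254.4, 244.1], [349.3, 214.9], [268.4, 214.8]]
```

View pics/w2.png

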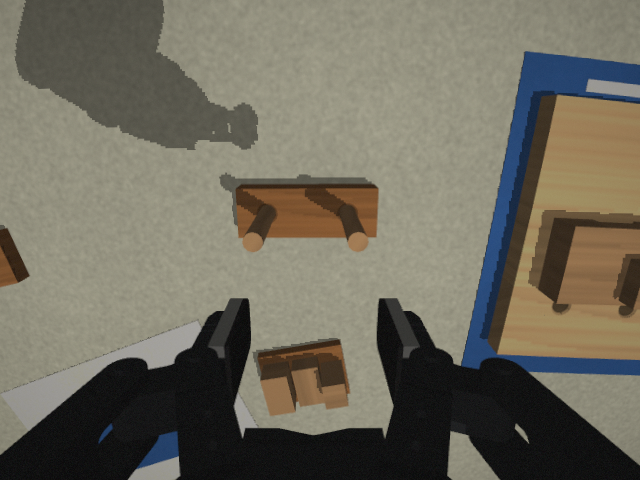

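```bash
python3 - <<'E'
from h import *
a=cv2.imread('pics/w2.png')
cv2.imwrite('pics/z9.png',cv2.resize(a[200:260,235:385],None,fx=5.3,fy=5.3,interpolation=cv2.INTER_CUBIC))
g=a.max(axis=2); hsv=cv2.cvtColor(a,cv2.COLOR_BGR2HSV)
m=((hsv[...,2]>120)&(hsv[...,1]>70)).astype('uint8'); m[:225]=0;m[260:]=0;m[:,:235]=0;m[:,385:]=0
n,l,st,ce=cv2.connectedComponentsWithStats(m)
c=np.load('pics/w2cal.npy',allow_pickle=True)[0]; c=tuple(np.array(v,float) for v in c)
for i in range(1,n):
    if st[i,4]>50: print(st[i],ce[i],onplane(c,[ce[i]],.126)*1000)
E
```

```text
[238 225  25  27 419] [249.59904535 239.06205251] [[ 505.75509713 -369.04995161  126.        ]]
[266 225  80  13 978] [306.02760736 231.12269939] [[ 503.27106027 -326.15625201  126.        ]]
[348 225  29  27 474] [361.8164557  238.06118143] [[ 512.29316966 -284.88101276  126.        ]]
```

View pics/z9.png

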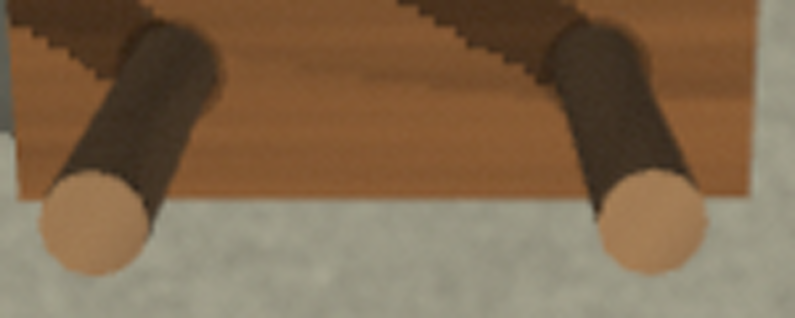

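```bash
python3 - <<'E'
from h import *
c=np.load('pics/w2cal.npy',allow_pickle=True)[0]; c=tuple(np.array(v,float) for v in c)
P=onplane(c,[[252.5,241.7],[357.8,241.4]],.126); print(P*1000,np.linalg.norm(P[1]-P[0]))
plan(np.r_[P[1,:2],.2],85);plan(np.r_[P[1,:2],.085],85)
E
```

```text
[[ 508.0079023  -367.14573417  126.        ]
 [ 514.6563     -288.03159977  126.        ]] 0.07939299372637271
t 3.62 pos [ 502.2 -320.5  263.3] y-az 85.02 q [ 0.18  0.37  0.42  1.63 -0.16  1.18  2.12] F [0.1 0.5 0.9] w 51.3
shift tool [-9.6 33.4 63.3] rot [0.04 0.01 0.02]
t 3.62 pos [ 502.2 -320.5  263.3] y-az 85.02 q [ 0.18  0.37  0.42  1.63 -0.16  1.18  2.12] F [0.1 0.5 0.9] w 51.3
shift tool [ -9.6  33.3 178.3] rot [0.04 0.01 0.02]
```

Request:
{"method": "play_rows", "body": {"commands": [-9.6,33.4,20,0,0,0,50,0,0,40,0,0,0,50,0,0,40,0,0,0,50,0,0,40,0,0,0,50,0,0,30,0,0,0,50,0,0,13,0,0,0,50,0,0,0,0,0,0,50,0,0,0,0,0,0,0,0,0,0,0,0,0,0,0,0,0,0,0,0,0,0,0,0,0,0,0,0], "force": 30}}

```text
time_s: 5.0
ee_pos: [0.515, -0.2892, 0.0816]
ee_rot: [0.001, 0.044, 0.999, 0.0]
force: [-0.1, 3.4, 6.6]
grip_width: 0.0152
```

```bash
python3 - <<'E'
from h import *
d=plan([.5147,-.288,.2],85)
c=cal('wrist'); im=r.read_camera('wrist'); cv2.imwrite('pics/w3.png',im)
E
```

```text
t 5.0 pos [ 515.  -289.2   81.6] y-az 84.96 q [ 0.19  0.55  0.34  1.84 -0.25  0.79  2.14] F [-0.1  3.4  6.6] w 15.2
shift tool [   0.2    1.3 -118.4] rot [ 0.03  0.12 -0.04]
```

View pics/w3.png

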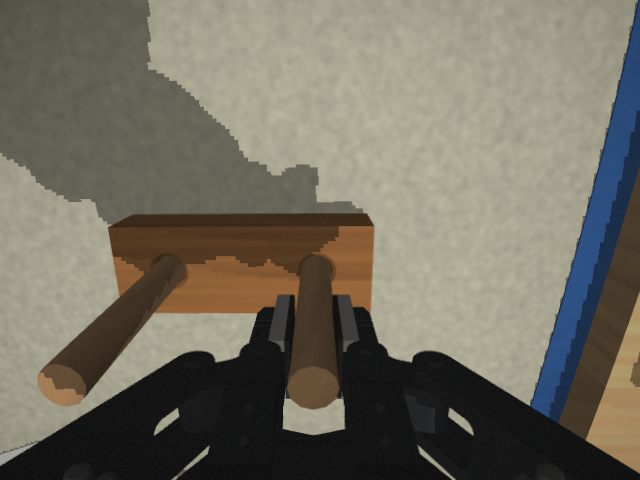

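Request:
{"method": "play_rows", "body": {"commands": [0,0,-15,0,0,0,0,0,0,-40,0,0,0,0,0,0,-40,0,0,0,0,-8,23,-20,0,0,0,0,-15.6,46,0,0,0,0,0,-15.6,46,0,0,0,0,0,-15.6,46,0,0,0,0,0,-15.6,46,0,0,0,0,0,-15.6,46,0,0,0,0,0,-15.6,46,0,0,0,0,0,-8,23,0,0,0,0,0,0,0,0,0,0,0,0]}}

```text
time_s: 6.55
ee_pos: [0.652, 0.0228, 0.1957]
ee_rot: [0.0, 0.043, 0.999, -0.0]
force: [0.3, -0.5, -0.9]
grip_width: 0.0153
```

```bash
python3 - <<'E'
from h import *
d=plan([.6516,.0214,.120],85)
c=cal('wrist'); im=r.read_camera('wrist'); cv2.imwrite('pics/w4.png',im)
E
```

```text
t 6.55 pos [652.   22.8 195.7] y-az 85.08 q [-0.33  0.52  0.33  1.57 -0.18  1.09  1.53] F [ 0.3 -0.5 -0.9] w 15.3
shift tool [ 0.3 -1.5 75.7] rot [-0.    0.02  0.08]
```

View pics/w4.png

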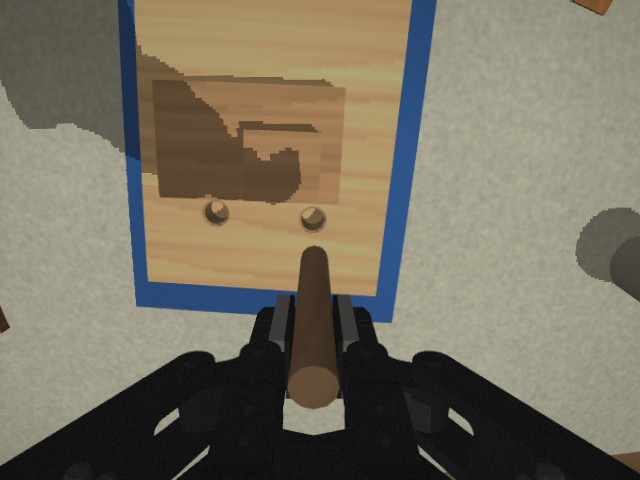

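Request:
{"method": "play_rows", "body": {"commands": [0.3,-1.5,20,0,0,0,0,0,0,35,0,0,0,0,0,0,20,0,0,0,0,0,0,0,0,0,0,0,0,0,0,0,0,0,0]}}

```text
time_s: 7.22
ee_pos: [0.6516, 0.0182, 0.1216]
ee_rot: [0.001, 0.045, 0.999, -0.0]
force: [0.1, -0.1, -0.6]
grip_width: 0.0154
```

```bash
python3 - <<'E'
from h import *
d=plan([.6516,.0214,.0795],85)
c=cal('wrist'); im=r.read_camera('wrist'); cv2.imwrite('pics/w5.png',im)
cv2.imwrite('pics/w5z.png',cv2.resize(im[180:320,240:400],None,fx=4,fy=4,interpolation=cv2.INTER_CUBIC))
s,p,T=tool(); foot=[p[0],p[1],.045]
print(proj(c,[foot,[.6516,.0214,.028]]))
E
```

```text
t 7.22 pos [651.6  18.2 121.6] y-az 84.83 q [-0.31  0.59  0.31  1.65 -0.21  0.94  1.55] F [ 0.1 -0.1 -0.6] w 15.4
shift tool [ 0.3  3.2 42.1] rot [-0.03  0.08 -0.17]
[[314.73554988 256.32013655]
 [318.86437337 246.73219175]]
```

View pics/w5z.png

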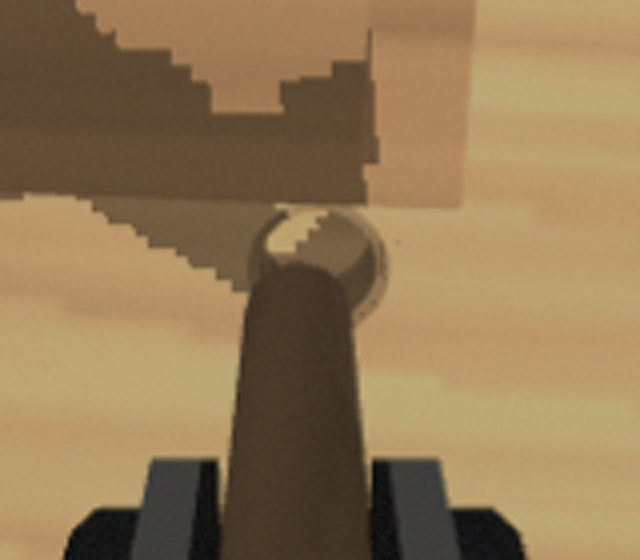

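Request:
{"method": "play_rows", "body": {"commands": [1.2,3.2,5,0,0,0,0,0,0,5,0,0,0,0,0,0,0,0,0,0,0,0,0,0,0,0,0,0]}}

```text
time_s: 7.78
ee_pos: [0.6503, 0.0232, 0.1103]
ee_rot: [-0.0, 0.044, 0.999, -0.0]
force: [0.2, 0.0, -0.7]
grip_width: 0.0149
```

```bash
python3 - <<'E'
from h import *
d=plan([.6516,.0214,.0795],85)
c=cal('wrist'); im=r.read_camera('wrist'); cv2.imwrite('pics/w6.png',im)
cv2.imwrite('pics/w6z.png',cv2.resize(im[200:300,260:380],None,fx=6,fy=6,interpolation=cv2.INTER_CUBIC))
s,p,T=tool(); 
cz=p[2]-.0816+.006
t=np.linspace(0,2*np.pi,12,endpoint=False); ring=np.c_[p[0]+.008*np.cos(t),p[1]+.008*np.sin(t),0*t+cz]
print(cz,proj(c,ring)[:, 1].min(),proj(c,ring)[:,0].min(),proj(c,ring)[:,0].max())
print(proj(c,[[p[0],p[1],cz],[.6516,.0214,.028]]))
E
```

```text
t 7.78 pos [650.3  23.2 110.3] y-az 84.94 q [-0.32  0.6   0.31  1.66 -0.22  0.92  1.55] F [ 0.2  0.  -0.7] w 14.9
shift tool [-1.5 -1.7 30.8] rot [-0.   -0.   -0.06]
0.0347767471210853 244.06422930523703 300.4680294430771 327.3250164555867
[[313.88385813 256.86573636]
 [311.21847735 255.39067239]]
```

View pics/w6z.png

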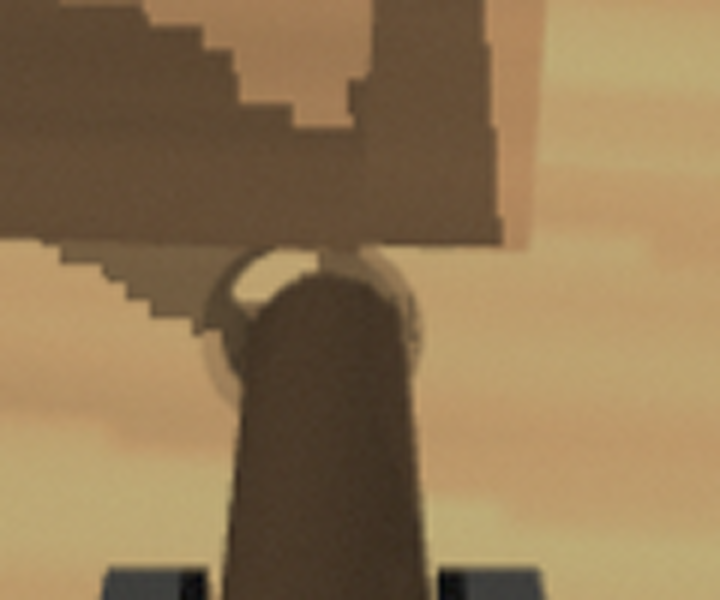

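Request:
{"method": "play_rows", "body": {"commands": [-1.2,-1.6,0,0,0,0,0,0,0,0,0,0,0,0,0,0,0,0,0,0,0]}}

```text
time_s: 8.2
ee_pos: [0.6513, 0.0214, 0.1103]
ee_rot: [0.0, 0.044, 0.999, 0.0]
force: [0.2, -0.1, -0.2]
grip_width: 0.0151
```

```bash
python3 - <<'E'
from h import *
for i in range(2): d=plan([.6515,.0214,.0795],85); im=r.read_camera('wrist')
E
```

```text
t 8.2 pos [651.3  21.4 110.3] y-az 84.93 q [-0.31  0.6   0.31  1.65 -0.22  0.92  1.55] F [ 0.2 -0.1 -0.2] w 15.1
shift tool [-0.2  0.  30.8] rot [ 0.    0.   -0.07]
t 8.25 pos [651.3  21.5 110.3] y-az 84.93 q [-0.31  0.6   0.31  1.65 -0.22  0.92  1.55] F [-0.2  0.   0.1] w 14.9
shift tool [-0.2 -0.1 30.8] rot [ 0.    0.   -0.07]
```

Now down slowly, 12 mm then check forces.

Request:
{"method": "play_rows", "body": {"commands": [-0.2,0,5,0,0,0,0,0,0,5,0,0,0,0,0,0,5,0,0,0,0,0,0,0,0,0,0,0]}}

```text
time_s: 8.8
ee_pos: [0.6511, 0.0215, 0.0946]
ee_rot: [-0.001, 0.044, 0.999, -0.0]
force: [0.9, -0.7, 0.1]
grip_width: 0.0151
```

```bash
python3 - <<'E'
from h import *
d=plan([.6515,.0214,.0795],85)
im=r.read_camera('wrist'); cv2.imwrite('pics/w7z.png',cv2.resize(im[200:300,260:380],None,fx=6,fy=6,interpolation=cv2.INTER_CUBIC))
E
```

```text
t 8.8 pos [651.1  21.5  94.6] y-az 84.94 q [-0.31  0.62  0.3   1.67 -0.22  0.89  1.56] F [ 0.9 -0.7  0.1] w 15.1
shift tool [-0.5 -0.  15.1] rot [-0.01 -0.06 -0.06]
```

View pics/w7z.png

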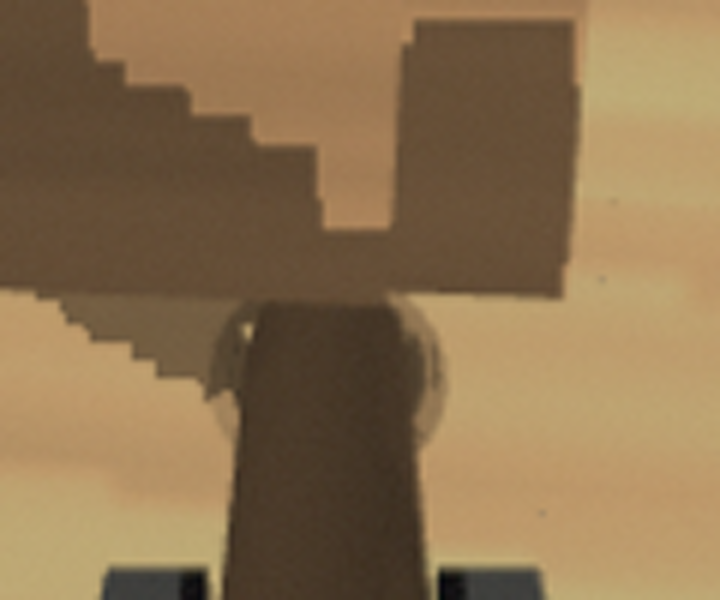

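Request:
{"method": "play_rows", "body": {"commands": [-0.3,0,5,0,0,0,0,0,0,5,0,0,0,0,0,0,4,0,0,0,0,0,0,1,0,0,0,0,0,0,0,0,0,0,0]}}

```text
time_s: 9.48
ee_pos: [0.6518, 0.0214, 0.0803]
ee_rot: [-0.0, 0.044, 0.999, -0.0]
force: [1.0, -0.1, -0.5]
grip_width: 0.0153
```

Request:
{"method": "play_rows", "body": {"commands": [0,0,2,0,0,0,0,0,0,0,0,0,0,0,0,0,0,0,0,0,50,0,0,0,0,0,0,50,0,0,0,0,0,0,50,0,0,-30,0,0,0,50,0,0,-50,0,0,0,50,0,0,-50,0,0,0,50,0,0,0,0,0,0,50]}}

```text
time_s: 10.6
ee_pos: [0.6543, 0.0212, 0.2129]
ee_rot: [0.004, 0.044, 0.999, 0.001]
force: [0.5, -0.0, -1.0]
grip_width: 0.0425
```

```bash
python3 - <<'E'
from h import *
d=plan([.508,-.3671,.21],85)
im=r.read_camera('wrist'); cv2.imwrite('pics/w8.png',im)
im=r.read_camera('side'); cv2.imwrite('pics/s8.png',cv2.resize(im[200:330,200:420],None,fx=3.6,fy=3.6,interpolation=cv2.INTER_CUBIC))
E
```

```text
t 10.6 pos [654.3  21.2 212.9] y-az 84.92 q [-0.34  0.5   0.34  1.55 -0.18  1.12  1.53] F [ 0.5 -0.  -1. ] w 42.5
shift tool [ 111.3 -399.7    1.4] rot [ 0.08  0.44 -0.08]
```

View pics/w8.png

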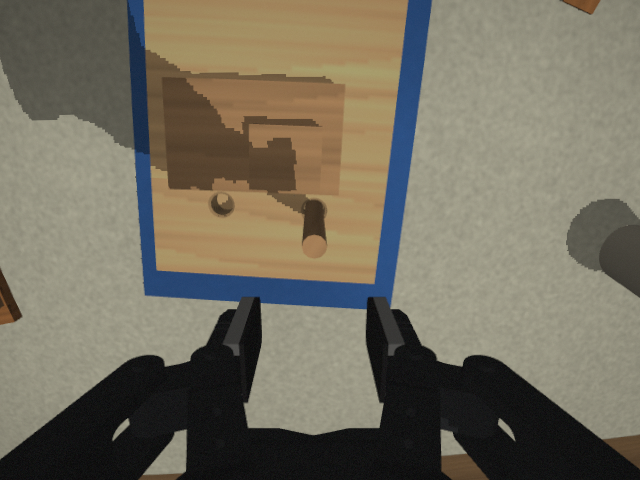

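View pics/s8.png

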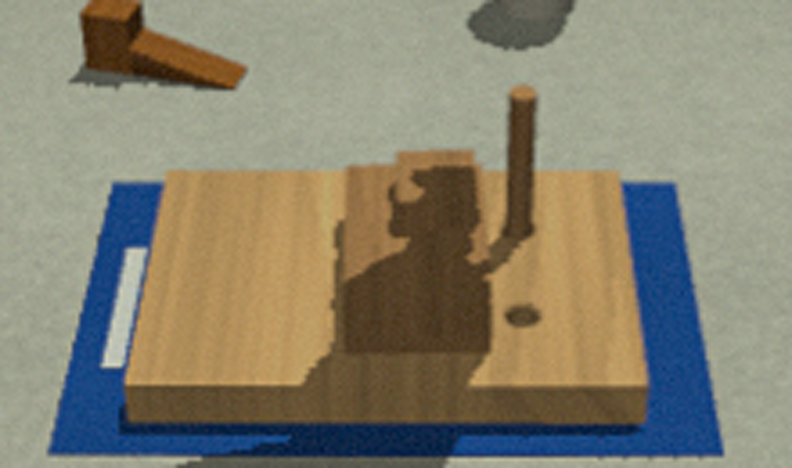

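Request:
{"method": "play_rows", "body": {"commands": [14,-50,0,0,0,0,50,14,-50,0,0,0,0,50,14,-50,0,0,0,0,50,14,-50,0,0,0,0,50,14,-50,0,0,0,0,50,14,-50,0,0,0,0,50,14,-50,0,0,0,0,50,13.5,-50,0,0,0,0,50,0,0,20,0,0,0,50,0,0,20,0,0,0,50,0,0,0,0,0,0,50]}}

```text
time_s: 12.08
ee_pos: [0.5038, -0.3659, 0.1654]
ee_rot: [-0.003, 0.044, 0.999, 0.001]
force: [-0.1, -0.5, 0.8]
grip_width: 0.0427
```

```bash
python3 - <<'E'
from h import *
d=plan([.508,-.3671,.081],85)
c=cal('wrist');im=r.read_camera('wrist'); cv2.imwrite('pics/w9.png',im)
print(proj(c,[[.508,-.3671,.126]]))
E
```

```text
t 12.07 pos [ 503.8 -365.9  165.4] y-az 84.93 q [ 0.28  0.51  0.39  1.68 -0.22  1.01  2.23] F [-0.1 -0.5  0.8] w 42.7
shift tool [-4.7 -1.  84.4] rot [ 0.14 -0.29 -0.07]
[[312.20446025 288.874797  ]]
```

View pics/w9.png

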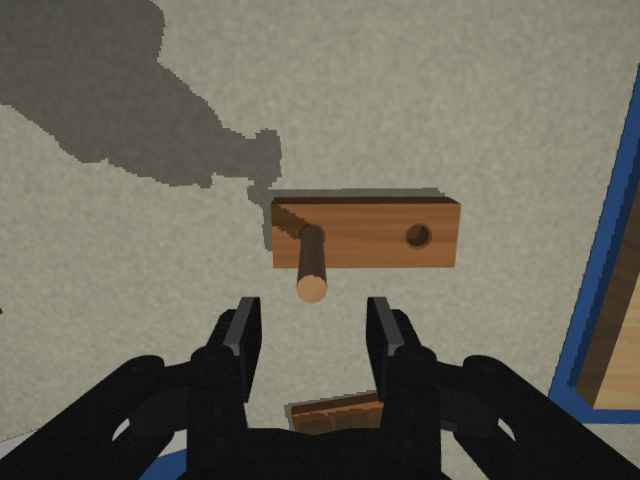

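Request:
{"method": "play_rows", "body": {"commands": [-2,-0.5,20,0,0,0,50,0,0,0,0,0,0,50,0,0,0,0,0,0,50]}}

```text
time_s: 12.5
ee_pos: [0.5077, -0.3679, 0.1492]
ee_rot: [0.0, 0.044, 0.999, -0.0]
force: [1.0, -0.0, 0.8]
grip_width: 0.0427
```

```bash
python3 - <<'E'
from h import *
d=plan([.508,-.3671,.081],85)
E
```

```text
t 12.5 pos [ 507.7 -367.9  149.2] y-az 84.94 q [ 0.28  0.53  0.39  1.69 -0.23  0.97  2.24] F [ 1.  -0.   0.8] w 42.7
shift tool [-0.2  0.9 68.2] rot [-0.02  0.04 -0.06]
```

Request:
{"method": "play_rows", "body": {"commands": [-0.2,0.9,30,0,0,0,50,0,0,25,0,0,0,50,0,0,13,0,0,0,50,0,0,0,0,0,0,50,0,0,0,0,0,0,50,0,0,0,0,0,0,0,0,0,0,0,0,0,0,0,0,0,0,0,0,0,0,0,0,0,0,0,0], "force": 30}}

```text
time_s: 13.62
ee_pos: [0.5082, -0.3673, 0.0812]
ee_rot: [0.001, 0.044, 0.999, -0.0]
force: [-0.0, 0.9, 6.5]
grip_width: 0.0153
```

```bash
python3 - <<'E'
from h import *
d=plan([.508,-.3671,.195],85)
d=plan([.6395,-.0572,.081],85)
im=r.read_camera('wrist'); cv2.imwrite('pics/w10.png',im)
E
```

```text
t 13.62 pos [ 508.2 -367.3   81.2] y-az 84.93 q [ 0.3   0.61  0.35  1.75 -0.27  0.83  2.27] F [-0.   0.9  6.5] w 15.3
shift tool [ 0.000e+00  1.000e-01 -1.139e+02] rot [-0.03  0.08 -0.07]
t 13.62 pos [ 508.2 -367.3   81.2] y-az 84.93 q [ 0.3   0.61  0.35  1.75 -0.27  0.83  2.27] F [-0.   0.9  6.5] w 15.3
shift tool [-1.034e+02  3.205e+02  1.000e-01] rot [-0.03  0.08 -0.07]
```

View pics/w10.png

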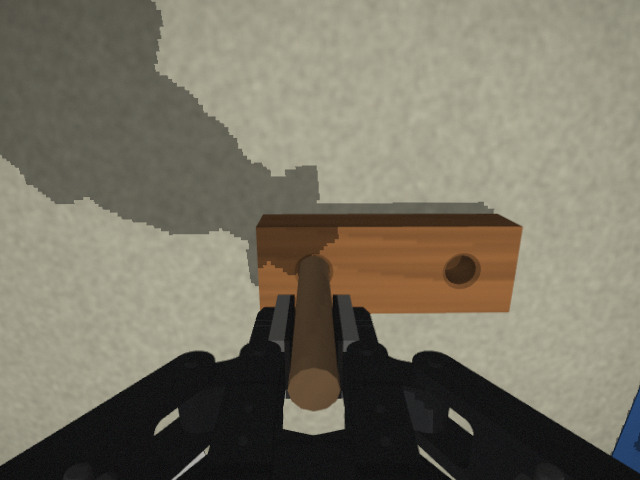

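Request:
{"method": "play_rows", "body": {"commands": [0,0,-15,0,0,0,0,0,0,-40,0,0,0,0,0,0,-40,0,0,0,0,-7,22,-19,0,0,0,0,-15,46,0,0,0,0,0,-15,46,0,0,0,0,0,-15,46,0,0,0,0,0,-15,46,0,0,0,0,0,-15,46,0,0,0,0,0,-14,46,20,0,0,0,0,-7.4,22,30,0,0,0,0,0,0,15,0,0,0,0]}}

```text
time_s: 15.18
ee_pos: [0.6387, -0.0544, 0.1282]
ee_rot: [-0.001, 0.042, 0.999, 0.001]
force: [-0.2, 0.3, -0.9]
grip_width: 0.0152
```

Request:
{"method": "play_rows", "body": {"commands": [0,0,0,0,0,0,0,0,0,0,0,0,0,0]}}

```text
time_s: 15.42
ee_pos: [0.6391, -0.0594, 0.1306]
ee_rot: [0.001, 0.045, 0.999, -0.0]
force: [-0.2, 0.4, 0.6]
grip_width: 0.0152
```

```bash
python3 - <<'E'
from h import *
d=plan([.6395,-.0572,.1103],85)
c=cal('wrist');im=r.read_camera('wrist'); cv2.imwrite('pics/w11.png',im)
s,p,T=tool(); print(proj(c,[[p[0],p[1],p[2]-.0752],[.6395,-.0572,.028]]))
E
```

```text
t 15.43 pos [639.1 -59.4 130.6] y-az 84.79 q [-0.22  0.57  0.34  1.67 -0.22  0.95  1.68] F [-0.2  0.4  0.6] w 15.2
shift tool [-0.2  2.3 20.3] rot [-0.04  0.08 -0.21]
[[314.43346152 257.13939801]
 [317.41605311 243.23876425]]
```

View pics/w11.png

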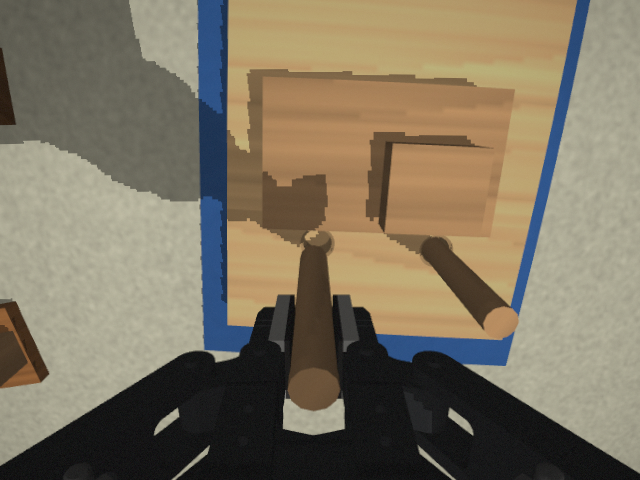

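Request:
{"method": "play_rows", "body": {"commands": [0,0,20,0,0,0,0,0,0,0,0,0,0,0,0,0,0,0,0,0,0,0,0,0,0,0,0,0]}}

```text
time_s: 15.98
ee_pos: [0.6394, -0.0576, 0.1103]
ee_rot: [0.001, 0.044, 0.999, 0.0]
force: [-0.7, 1.0, -0.2]
grip_width: 0.0151
```

```bash
python3 - <<'E'
from h import *
d=plan([.6395,-.0572,.1103],85)
c=cal('wrist');im=r.read_camera('wrist'); cv2.imwrite('pics/w12.png',cv2.resize(im[200:300,260:380],None,fx=6,fy=6,interpolation=cv2.INTER_CUBIC))
s,p,T=tool(); print((proj(c,[[p[0],p[1],p[2]-.0752],[.6395,-.0572,.028]])-[260,200])*6)
d=plan([.6395,-.0572,.1103],85)
E
```

```text
t 15.97 pos [639.4 -57.6 110.3] y-az 84.92 q [-0.21  0.59  0.33  1.68 -0.23  0.91  1.69] F [-0.7  1.  -0.2] w 15.1
shift tool [-0.1  0.4 -0. ] rot [ 0.01  0.08 -0.08]
[[324.33420456 339.40338412]
 [327.10512537 318.02317443]]
t 16.02 pos [639.3 -57.5 110.1] y-az 84.93 q [-0.21  0.59  0.33  1.68 -0.23  0.91  1.69] F [ 0.1 -0.4 -0.2] w 15.2
shift tool [-0.1  0.3 -0.2] rot [ 0.01  0.07 -0.07]
```

View pics/w12.png

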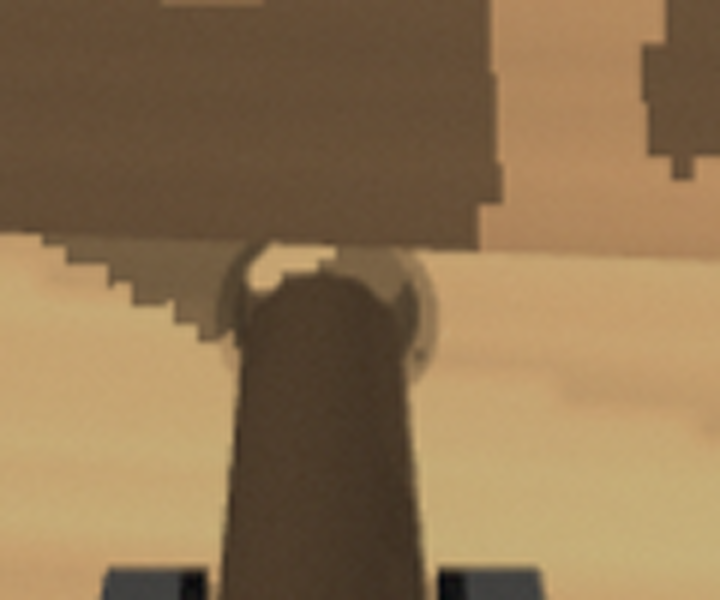

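Foot (324, 340) and hole (328, 320) line up as before. Inserting.

Request:
{"method": "play_rows", "body": {"commands": [-0.2,0.3,5,0,0,0,0,0,0,5,0,0,0,0,0,0,5,0,0,0,0,0,0,0,0,0,0,0]}}

```text
time_s: 16.52
ee_pos: [0.6387, -0.057, 0.0936]
ee_rot: [-0.001, 0.044, 0.999, -0.0]
force: [-0.5, 0.7, -1.0]
grip_width: 0.015
```

Request:
{"method": "play_rows", "body": {"commands": [-0.3,0,5,0,0,0,0,0,0,5,0,0,0,0,0,0,3,0,0,0,0,0,0,1,0,0,0,0,0,0,0,0,0,0,0]}}

```text
time_s: 17.15
ee_pos: [0.6394, -0.0571, 0.0803]
ee_rot: [-0.0, 0.044, 0.999, 0.0]
force: [0.1, 0.4, 0.1]
grip_width: 0.0153
```

Request:
{"method": "play_rows", "body": {"commands": [0,0,2,0,0,0,0,0,0,0,0,0,0,0,0,0,0,0,0,0,50,0,0,0,0,0,0,50,0,0,0,0,0,0,50,0,0,-30,0,0,0,50,0,0,-50,0,0,0,50,0,0,-50,0,0,0,50,0,0,0,0,0,0,50,0,0,0,0,0,0,50]}}

```text
time_s: 18.4
ee_pos: [0.6391, -0.0569, 0.2079]
ee_rot: [-0.0, 0.044, 0.999, 0.0]
force: [-0.0, 0.3, -0.4]
grip_width: 0.0426
```

```bash
python3 - <<'E'
from h import *
d=plan([.47,.27,.22],66)
im=r.read_camera('wrist'); cv2.imwrite('pics/w13.png',im)
im=r.read_camera('side'); cv2.imwrite('pics/s13.png',cv2.resize(im[200:330,200:420],None,fx=3.6,fy=3.6,interpolation=cv2.INTER_CUBIC))
E
```

```text
t 18.4 pos [639.1 -56.9 207.9] y-az 84.94 q [-0.24  0.49  0.37  1.58 -0.19  1.1   1.66] F [-0.   0.3 -0.4] w 42.6
shift tool [197.3 310.7 -11.9] rot [ 1.000e-02 -2.000e-02  1.894e+01]
```

View pics/w13.png

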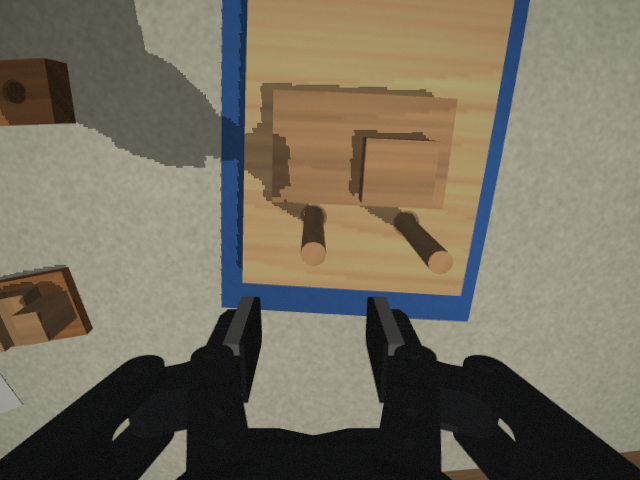

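View pics/s13.png

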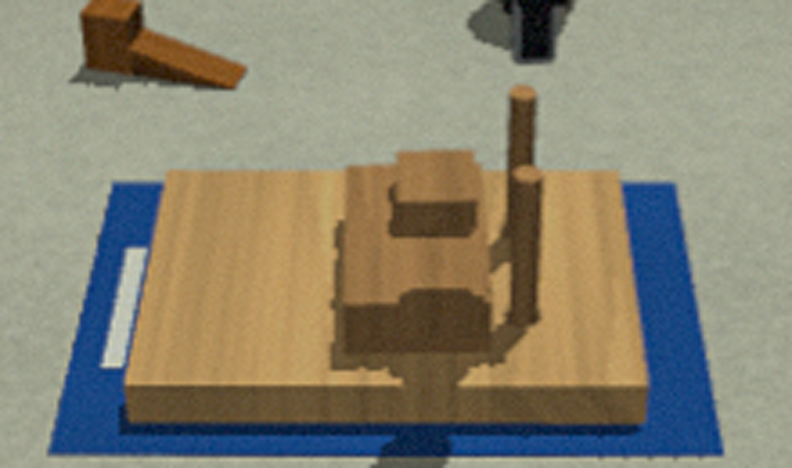

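Request:
{"method": "play_rows", "body": {"commands": [28,44.5,-2,0,0,0,60,28,44.5,-2,0,0,0,60,28,44.5,-2,0,0,0,60,28,44.5,-2,0,0,0,60,28,44.5,-2,0,0,0,60,28,44.5,-2,0,0,0,60,28,44.5,0,0,0,0,60,0,0,0,0,0,10.5,60,0,0,0,0,0,10.5,60,0,0,0,0,0,10.5,60,0,0,0,0,0,10.5,60,0,0,0,0,0,10.5,60]}}

```text
time_s: 20.0
ee_pos: [0.4711, 0.2702, 0.2191]
ee_rot: [-0.0, 0.484, 0.875, -0.001]
force: [0.7, -0.3, 0.9]
grip_width: 0.0516
```

Request:
{"method": "play_rows", "body": {"commands": [0,0,0,0,0,10.5,60,0,0,0,0,0,10.5,60,0,0,0,0,0,10.5,60,0,0,0,0,0,10.5,60,0,0,0,0,0,10.5,60,0,0,0,0,0,10.5,60,0,0,0,0,0,10.5,60,0,0,0,0,0,10.5,60,0,0,0,0,0,10.5,60,0,0,0,0,0,10.5,60,0,0,0,0,0,10.5,60,0,0,0,0,0,10.5,60]}}

```text
time_s: 21.5
ee_pos: [0.4711, 0.2702, 0.2193]
ee_rot: [0.001, 0.999, -0.034, -0.001]
force: [0.1, 0.6, -0.9]
grip_width: 0.0513
```

Request:
{"method": "play_rows", "body": {"commands": [0,0,0,0,0,10.5,60,0,0,0,0,0,10,60,0,0,0,0,0,0,60,0,0,0,0,0,0,60,0,0,0,0,0,0,60]}}

```text
time_s: 22.12
ee_pos: [0.4716, 0.2704, 0.2202]
ee_rot: [0.0, 0.978, -0.207, -0.0]
force: [-0.3, -0.5, -0.1]
grip_width: 0.0513
```

```bash
cat > m2.py <<'E'
from h import *
d=plan([.42,.295,.2],-114)
c=cal('wrist');im=r.read_camera('wrist'); cv2.imwrite('pics/w14.png',im)
np.save('pics/w14cal.npy',np.array([c],dtype=object),allow_pickle=True)
a=np.radians(-24); M=R.from_euler('z',a).as_matrix()
L=np.array([(-55,-14,45),(-55,14,45),(-20,-14,45),(-20,14,45),(55,-14,3),(55,14,3),(-20,-14,23),(-20,14,23)])/1000
print(proj(c,L@M.T+[.455,.280,0]).round(1).tolist())
E
python3 m2.py
```

```text
t 22.12 pos [471.6 270.4 220.2] y-az -113.95 q [-1.39  0.49  1.12  1.84 -0.49  1.12 -2.08] F [-0.3 -0.5 -0.1] w 51.3
shift tool [-57.2  -1.5  20.2] rot [0.   0.01 0.05]
[[325.7, 296.1], [294.5, 296.0], [326.2, 259.3], [293.9, 259.2], [325.6, 166.6], [295.0, 166.5], [325.4, 251.2], [295.0, 251.1]]
```

View pics/w14.png

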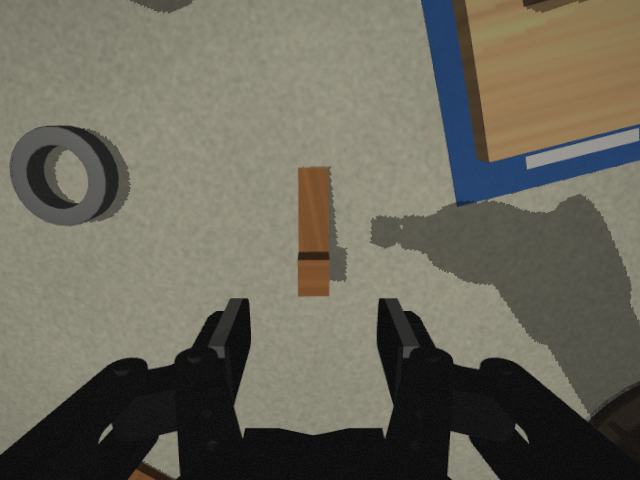

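```bash
python3 - <<'E'
from h import *
plan([.4195,.2927,.06],-114)
E
```

```text
t 22.18 pos [471.7 270.4 220.3] y-az -113.98 q [-1.39  0.49  1.12  1.84 -0.49  1.12 -2.08] F [ 0.4 -0.3  0. ] w 51.5
shift tool [-56.7   0.9 160.3] rot [-0.01  0.01  0.02]
```

Request:
{"method": "play_rows", "body": {"commands": [-28,0.9,0,0,0,0,60,-28.7,0,20,0,0,0,60,0,0,45,0,0,0,60,0,0,45,0,0,0,60,0,0,35,0,0,0,60,0,0,15,0,0,0,60,0,0,0,0,0,0,60,0,0,0,0,0,0,60,0,0,0,0,0,0,60]}}

```text
time_s: 23.3
ee_pos: [0.4202, 0.2933, 0.0614]
ee_rot: [-0.001, 0.978, -0.208, 0.0]
force: [-0.0, 0.5, -0.5]
grip_width: 0.0511
```

```bash
python3 - <<'E'
from h import *
plan([.4195,.2927,.011],-114)
c=cal('wrist');im=r.read_camera('wrist'); cv2.imwrite('pics/w15.png',im)
E
```

```text
t 23.3 pos [420.2 293.3  61.4] y-az -114.05 q [-1.34  0.63  0.92  2.08 -0.73  0.79 -1.96] F [-0.   0.5 -0.5] w 51.1
shift tool [-0.4  1.  50.4] rot [-0.11 -0.03 -0.05]
```

View pics/w15.png

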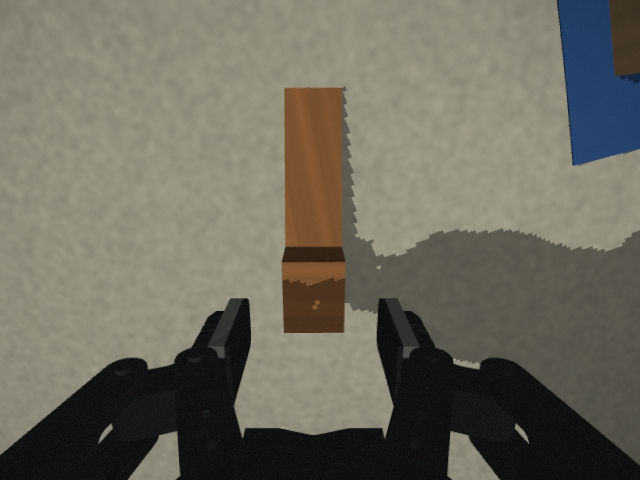

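Request:
{"method": "play_rows", "body": {"commands": [-0.4,0.6,25,0,0,0,60,0,0,18,0,0,0,60,0,0,7,0,0,0,60,0,0,0,0,0,0,60,0,0,0,0,0,0,60,0,0,0,0,0,0,20,0,0,0,0,0,0,20,0,0,0,0,0,0,20,0,0,0,0,0,0,20], "force": 60}}

```text
time_s: 24.48
ee_pos: [0.4193, 0.2928, 0.0109]
ee_rot: [-0.001, 0.978, -0.208, 0.0]
force: [-0.8, 0.6, 6.4]
grip_width: 0.0273
```

```bash
python3 - <<'E'
from h import *
plan([.4195,.2927,.011],-114)
c=cal('wrist');im=r.read_camera('wrist'); cv2.imwrite('pics/w16.png',im)
E
```

```text
t 24.48 pos [419.3 292.8  10.9] y-az -114.06 q [-1.28  0.7   0.82  2.11 -0.83  0.69 -1.88] F [-0.8  0.6  6.4] w 27.3
shift tool [ 0.2  0.  -0.1] rot [-0.07 -0.01 -0.06]
```

View pics/w16.png

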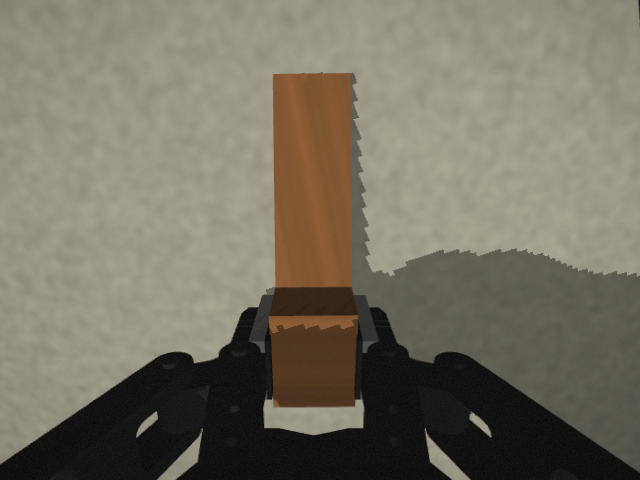

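```bash
python3 - <<'E'
import cv2
a=cv2.imread('pics/w1.png')
cv2.imwrite('pics/z10.png',cv2.resize(a[110:235,220:400],None,fx=4.4,fy=4.4,interpolation=cv2.INTER_CUBIC))
E
```

```text
(no output)
```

View pics/z10.png

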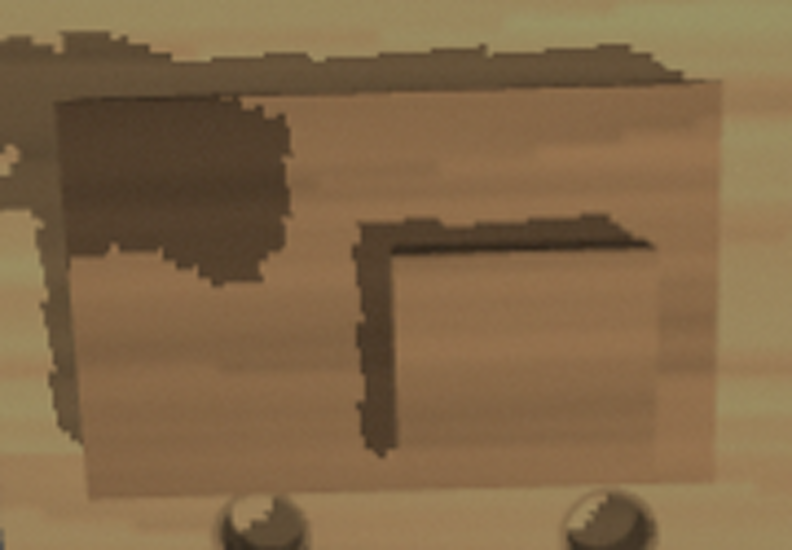

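```bash
cat >> h.py <<'E'
BC=np.array([.5714,-.0065]); BY=np.radians(-8.75)
def b2w(x,y,z): c,s=np.cos(BY),np.sin(BY); return np.array([BC[0]+c*x-s*y,BC[1]+s*x+c*y,z])
def w2b(p): c,s=np.cos(BY),np.sin(BY); d=np.array(p)[:2]-BC; return np.array([c*d[0]+s*d[1],-s*d[0]+c*d[1]])
E
python3 - <<'E'
from h import *
c=np.load('pics/w1cal.npy',allow_pickle=True)[0]; c=tuple(np.array(v,float) for v in c)
uv=np.array([(58,102),(720,82),(714,482),(90,498)])
uv=np.c_[220+(uv[:,0]+.5)/4.4-.5,110+(uv[:,1]+.5)/4.4-.5]
P=onplane(c,uv,.063); print((P*1000).round(1)); print('centre',P.mean(0)*1000)
for a,b in ((0,1),(1,2),(3,2),(0,3)): print(np.linalg.norm(P[a]-P[b])*1000,np.degrees(np.arctan2(*(P[b]-P[a])[[1,0]])))
L=np.array([(-40,-65,63),(-40,65,63),(40,65,63),(40,-65,63)])/1000
x,res=fit([(c,L,uv)],[.585,-.017,0,-.14]);print(x*[1000,1000,1,57.3],res.round(1)); print('board frame',w2b(x[:2])*1000)
E
```

```text
[[538.1 -75.6  63. ]
 [554.6  51.5  63. ]
 [633.6  41.7  63. ]
 [616.7 -86.1  63. ]]
centre [585.71815929 -17.11912264  63.        ]
128.24099606475622 82.5961991046868
79.60719113539251 -7.07085869672771
128.9529615803497 82.4603273007043
79.30043795830723 -7.583716973014099
[585.78758026 -17.11906209   0.          -7.43855732] [-0.9 -0.3  1.1 -0.2  0.5  0.2 -0.6  0.5]
board frame [15.83553824 -8.30678482]
```

Request:
{"method": "play_rows", "body": {"commands": [0,0,-10,0,0,0,10,0,0,-35,0,0,0,10,0,0,-35,0,0,0,10,0,0,-20,0,0,-8.25,10,0,0,0,0,0,-8.25,10,11,47.5,0,0,0,0,10,11,47.5,0,0,0,0,10,11,47.5,0,0,0,0,10,11,47.5,0,0,0,0,10,11,47.5,0,0,0,0,10,10,47.5,0,0,0,0,10,0,0,0,0,0,0,10]}}

```text
time_s: 26.02
ee_pos: [0.4459, -0.0027, 0.1112]
ee_rot: [0.0, 0.998, -0.07, 0.001]
force: [0.1, 1.0, -0.8]
grip_width: 0.0274
```

Request:
{"method": "play_rows", "body": {"commands": [0,0,0,0,0,0,10,0,0,0,0,0,0,10,0,0,0,0,0,0,10]}}

```text
time_s: 26.4
ee_pos: [0.4458, 0.0025, 0.1103]
ee_rot: [-0.0, 0.998, -0.065, -0.0]
force: [1.0, -1.0, -0.7]
grip_width: 0.0276
```

```bash
python3 - <<'E'
from h import *
plan([.4465,.0012,.06],-97.5)
c=cal('wrist');im=r.read_camera('wrist'); cv2.imwrite('pics/w17.png',im)
im=r.read_camera('side'); cv2.imwrite('pics/s17.png',im)
E
```

```text
t 26.4 pos [445.8   2.5 110.3] y-az -97.44 q [-0.83  0.42  0.93  2.19 -0.49  0.76 -1.27] F [ 1.  -1.  -0.7] w 27.6
shift tool [ 0.8  1.2 50.3] rot [-0.    0.01  0.06]
```

View pics/w17.png

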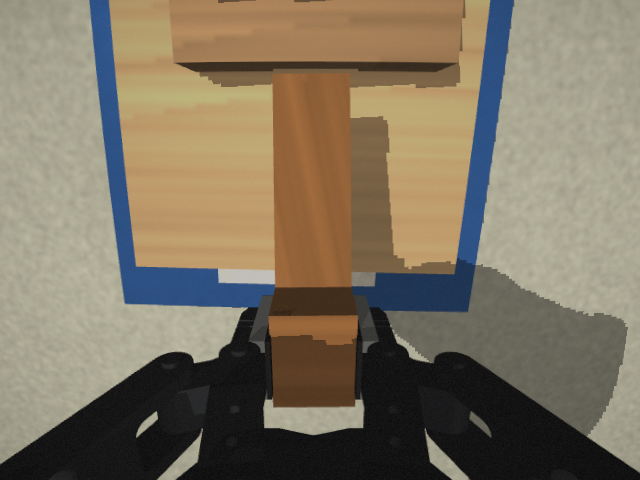

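View pics/s17.png

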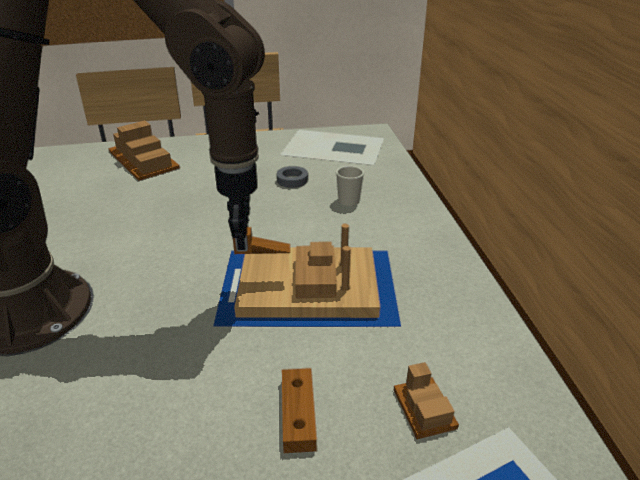

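Request:
{"method": "play_rows", "body": {"commands": [0.5,0.8,25,0,0,0,10,0,0,25,0,0,0,10,0,0,12,0,0,0,10,0,0,4,0,0,0,10,0,0,0,0,0,0,10,0,0,0,0,0,0,10,0,0,0,0,0,0,10]}}

```text
time_s: 27.38
ee_pos: [0.4466, 0.0007, 0.0448]
ee_rot: [-0.0, 0.998, -0.066, 0.0]
force: [0.0, -0.2, -0.4]
grip_width: 0.0276
```

```bash
python3 - <<'E'
from h import *
plan([.4465,.0012,.0389],-97.5)
c=cal('wrist');im=r.read_camera('wrist'); cv2.imwrite('pics/w18.png',im)
im=r.read_camera('side'); cv2.imwrite('pics/s18.png',cv2.resize(im[220:330,210:410],None,fx=4,fy=4,interpolation=cv2.INTER_CUBIC))
E
```

```text
t 27.38 pos [446.6   0.7  44.8] y-az -97.56 q [-0.69  0.53  0.77  2.24 -0.66  0.61 -1.13] F [ 0.  -0.2 -0.4] w 27.6
shift tool [-0.2 -0.5  5.9] rot [-0.03 -0.05 -0.06]
```

View pics/w18.png

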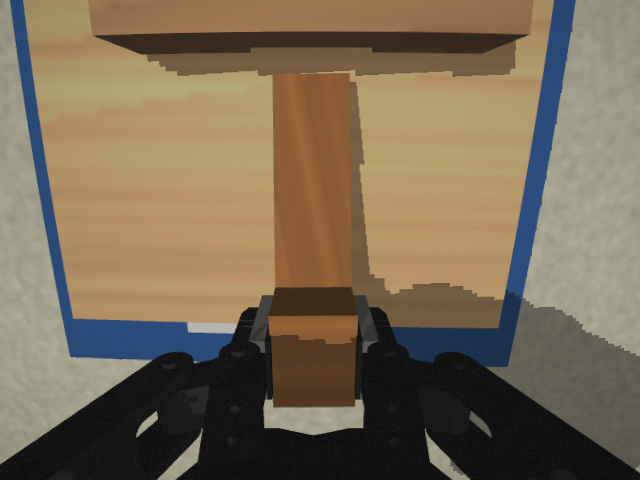

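View pics/s18.png

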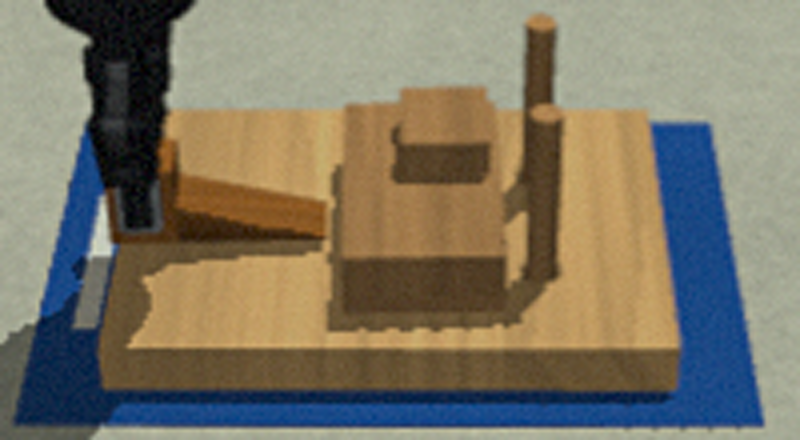

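Request:
{"method": "play_rows", "body": {"commands": [0,0,4,0,0,0,10,0,0,2,0,0,0,10,0,0,1,0,0,0,10,0,0,0,0,0,0,10,0,0,0,0,0,0,10]}}

```text
time_s: 28.1
ee_pos: [0.4462, 0.0006, 0.0387]
ee_rot: [-0.001, 0.998, -0.066, 0.0]
force: [-11.4, 2.4, 44.4]
grip_width: 0.027
```

Request:
{"method": "play_rows", "body": {"commands": [0,0,-0.8,0,0,0,10,0,0,0,0,0,0,10,0,0,0,0,0,0,10]}}

```text
time_s: 28.48
ee_pos: [0.4462, 0.0006, 0.0388]
ee_rot: [-0.001, 0.998, -0.066, 0.0]
force: [-6.3, 1.3, 23.9]
grip_width: 0.0273
```

Request:
{"method": "play_rows", "body": {"commands": [0,0,-0.5,0,0,0,10,4,0,0,0,0,0,10,5,0,0,0,0,0,10,5,0,0,0,0,0,10,5,0,0,0,0,0,10,5,0,0,0,0,0,10,4,0,0,0,0,0,10,0,0,0,0,0,0,10,0,0,0,0,0,0,10]}}

```text
time_s: 29.6
ee_pos: [0.4713, -0.0029, 0.0387]
ee_rot: [-0.001, 0.998, -0.066, -0.002]
force: [-10.4, 1.8, 23.4]
grip_width: 0.0274
```

```bash
python3 - <<'E'
from h import *
plan([.4465,.0012,.0389],-97.5)
c=cal('wrist');im=r.read_camera('wrist'); cv2.imwrite('pics/w19.png',im)
E
```

```text
t 29.6 pos [471.3  -2.9  38.7] y-az -97.6 q [-0.65  0.57  0.76  2.18 -0.67  0.64 -1.12] F [-10.4   1.8  23.4] w 27.4
shift tool [-25.1  -0.8  -0.1] rot [-0.1   0.28 -0.1 ]
```

View pics/w19.png

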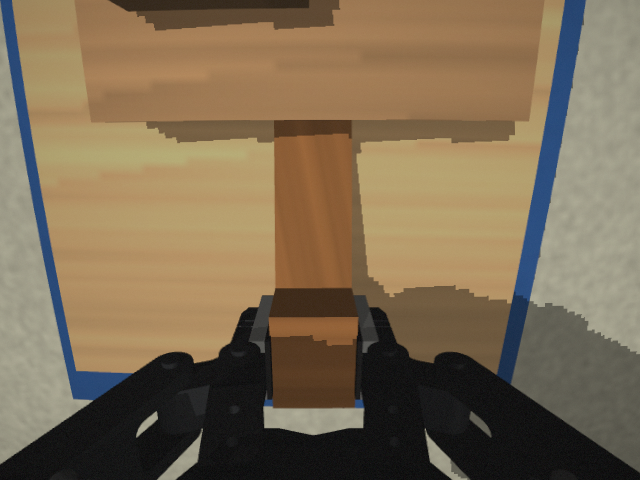

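Request:
{"method": "play_rows", "body": {"commands": [4,0,-0.5,0,0,0,10,4,0,0,0,0,0,10,4,0,0,0,0,0,10,4,0,0,0,0,0,10,0,0,0,0,0,0,10,0,0,0,0,0,0,10]}}

```text
time_s: 30.4
ee_pos: [0.4901, -0.0054, 0.0391]
ee_rot: [0.0, 0.998, -0.066, 0.0]
force: [0.5, -0.1, -1.6]
grip_width: 0.0273
```

```bash
python3 - <<'E'
from h import *
plan([.4465,.0012,.0389],-97.5)
c=cal('wrist');im=r.read_camera('wrist'); cv2.imwrite('pics/w20.png',im)
im=r.read_camera('side'); cv2.imwrite('pics/s20.png',cv2.resize(im[220:330,210:410],None,fx=4,fy=4,interpolation=cv2.INTER_CUBIC))
E
```

```text
t 30.4 pos [490.1  -5.4  39.1] y-az -97.57 q [-0.64  0.59  0.76  2.14 -0.67  0.66 -1.12] F [ 0.5 -0.1 -1.6] w 27.3
shift tool [-44.1  -0.8   0.2] rot [ 0.01 -0.03 -0.07]
```

View pics/w20.png

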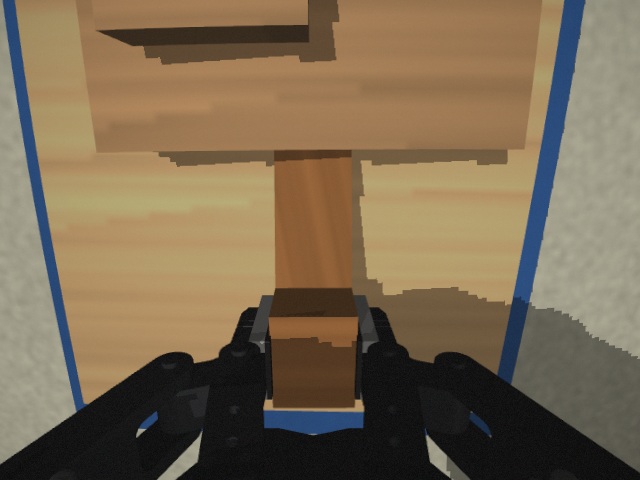

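View pics/s20.png

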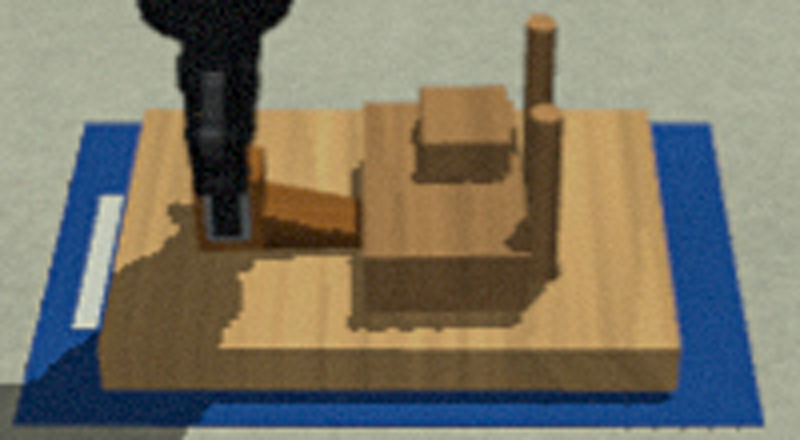

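Request:
{"method": "play_rows", "body": {"commands": [3,0,0.2,0,0,0,10,3,0,0,0,0,0,10,3,0,0,0,0,0,10,3,0,0,0,0,0,10,0,0,0,0,0,0,10,0,0,0,0,0,0,10]}}

```text
time_s: 31.25
ee_pos: [0.5022, -0.0069, 0.039]
ee_rot: [0.0, 0.998, -0.066, 0.0]
force: [0.9, 0.2, -2.8]
grip_width: 0.0269
```

```bash
python3 - <<'E'
from h import *
plan([.4465,.0012,.0389],-97.5)
c=cal('wrist');im=r.read_camera('wrist'); cv2.imwrite('pics/w21.png',im)
im=r.read_camera('side'); cv2.imwrite('pics/s21.png',cv2.resize(im[220:330,210:410],None,fx=4,fy=4,interpolation=cv2.INTER_CUBIC))
E
```

```text
t 31.25 pos [502.2  -6.9  39. ] y-az -97.57 q [-0.63  0.6   0.75  2.11 -0.67  0.68 -1.12] F [ 0.9  0.2 -2.8] w 26.9
shift tool [-56.3  -0.7   0.1] rot [ 0.   -0.05 -0.07]
```

View pics/w21.png

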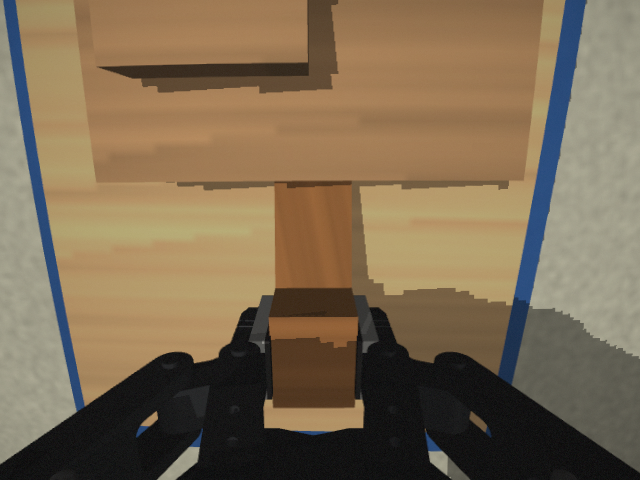

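View pics/s21.png

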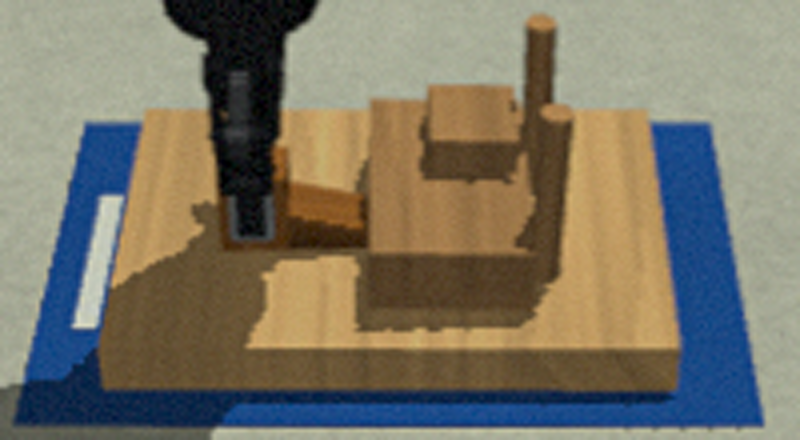

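Request:
{"method": "play_rows", "body": {"commands": [0,0,0.4,0,0,0,10,3,0,0,0,0,0,10,3,0,0,0,0,0,10,3,0,0,0,0,0,10,0,0,0,0,0,0,10,0,0,0,0,0,0,10,0,0,0,0,0,0,10]}}

```text
time_s: 32.22
ee_pos: [0.5083, -0.0078, 0.0387]
ee_rot: [-0.001, 0.998, -0.066, -0.002]
force: [-9.1, 0.5, 14.8]
grip_width: 0.0271
```

```bash
python3 - <<'E'
from h import *
plan([.4465,.0012,.0389],-97.5)
c=cal('wrist');im=r.read_camera('wrist'); cv2.imwrite('pics/w22.png',im)
im=r.read_camera('side'); cv2.imwrite('pics/s22f.png',im);cv2.imwrite('pics/s22.png',cv2.resize(im[220:330,210:410],None,fx=4,fy=4,interpolation=cv2.INTER_CUBIC))
E
```

```text
t 32.23 pos [508.3  -7.8  38.7] y-az -97.6 q [-0.62  0.61  0.75  2.09 -0.67  0.69 -1.12] F [-9.1  0.5 14.8] w 27.1
shift tool [-62.5  -0.8   0.1] rot [-0.08  0.23 -0.1 ]
```

View pics/w22.png

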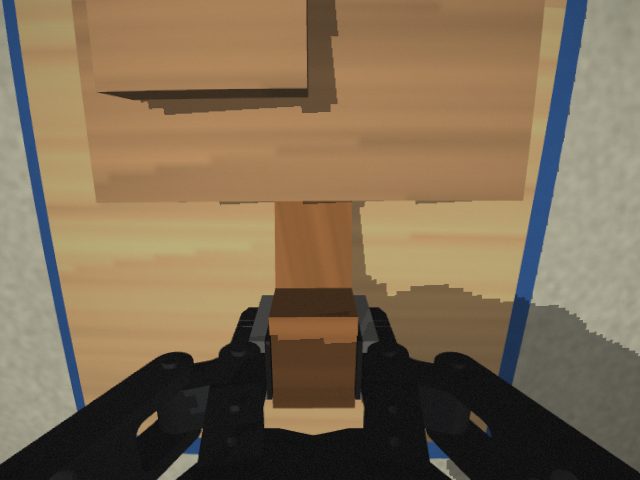

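View pics/s22.png

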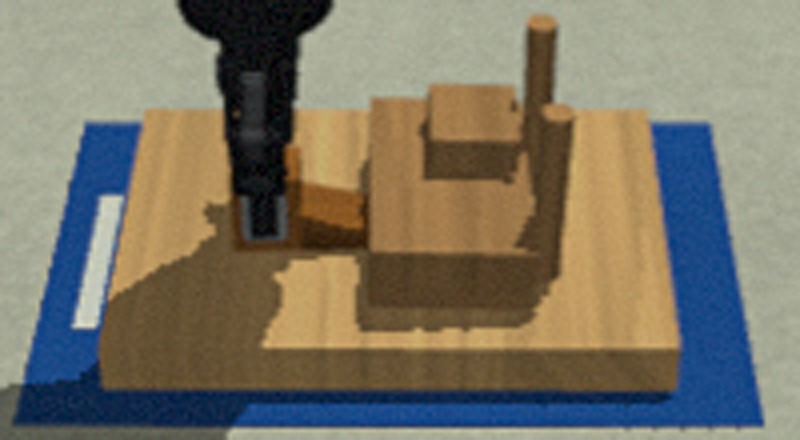

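Request:
{"method": "play_rows", "body": {"commands": [2,0,-0.1,0,0,0,10,2,0,0,0,0,0,10,0,0,0,0,0,0,10,0,0,0,0,0,0,10,0,0,0,0,0,0,10]}}

```text
time_s: 32.95
ee_pos: [0.5124, -0.0083, 0.0387]
ee_rot: [-0.001, 0.998, -0.066, -0.002]
force: [-9.1, 0.7, 12.7]
grip_width: 0.027
```

```bash
python3 - <<'E'
from h import *
plan([.4465,.0012,.0389],-97.5)
c=cal('wrist');im=r.read_camera('wrist'); cv2.imwrite('pics/w23.png',im)
im=r.read_camera('side'); cv2.imwrite('pics/s23f.png',im);cv2.imwrite('pics/s23.png',cv2.resize(im[220:330,210:410],None,fx=4,fy=4,interpolation=cv2.INTER_CUBIC))
im=r.read_camera('scene'); cv2.imwrite('pics/c23.png',cv2.resize(im[170:310,210:380],None,fx=4,fy=4,interpolation=cv2.INTER_CUBIC))
plan([.4465,.0012,.0389],-97.5)
E
```

```text
t 32.95 pos [512.4  -8.3  38.7] y-az -97.59 q [-0.61  0.62  0.75  2.08 -0.67  0.7  -1.12] F [-9.1  0.7 12.7] w 27.0
shift tool [-66.5  -0.7   0.1] rot [-0.07  0.22 -0.09]
t 33.1 pos [512.4  -8.4  38.7] y-az -97.59 q [-0.61  0.62  0.75  2.08 -0.67  0.7  -1.12] F [-8.1  1.2 12.2] w 27.3
shift tool [-66.6  -0.8   0.1] rot [-0.07  0.22 -0.09]
```

View pics/w23.png

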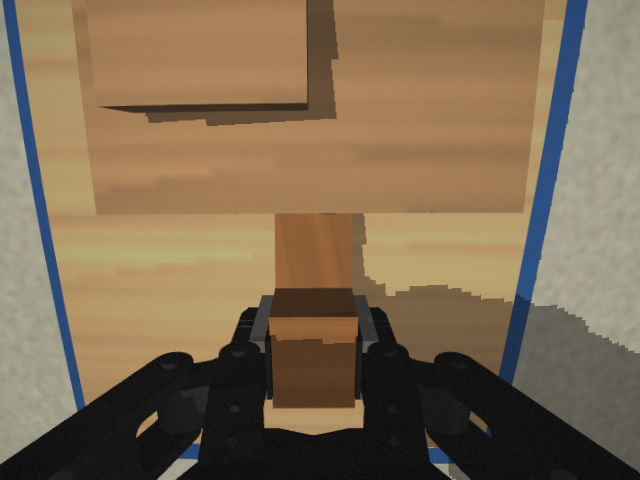

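View pics/s23.png

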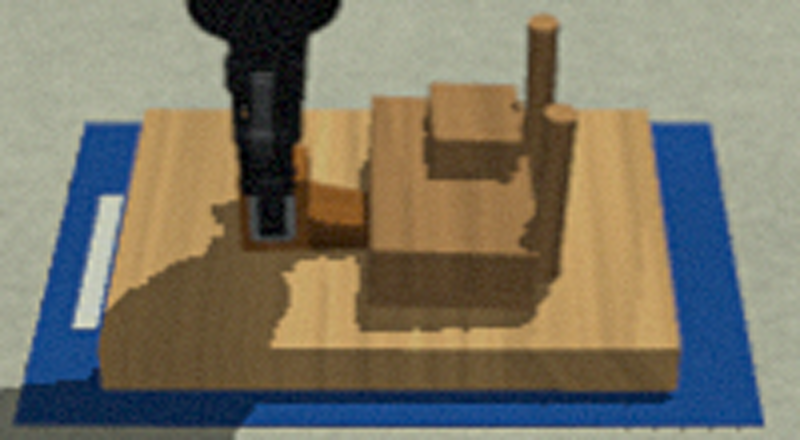

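View pics/c23.png

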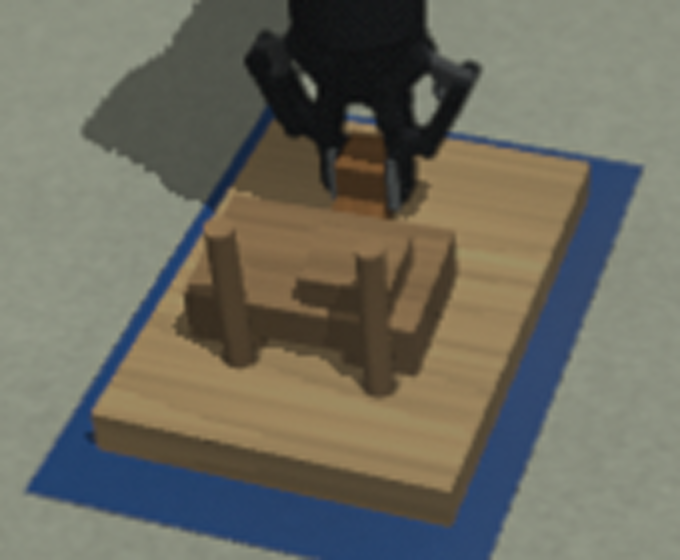

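```bash
python3 - <<'E'
from h import *
plan([.4465,.0012,.0389],-97.5)
print(r.finish_job())
E
```

```text
t 33.1 pos [512.4  -8.4  38.7] y-az -97.59 q [-0.61  0.62  0.75  2.08 -0.67  0.7  -1.12] F [-8.1  1.2 12.2] w 27.3
shift tool [-66.6  -0.8   0.1] rot [-0.07  0.22 -0.09]
the job is handed in; nothing more can be done
None
```

I moved both dowels into the baseboard holes, pushed the wedge into the passage and handed the job in at 33.1 s, still gripping the wedge. No verdict was reported.

- **Dowels:** Both went in without resistance, and their feet ended about 4–5 mm above table level by the gripper height. The near one (socket_a) leans back slightly because the block presses on it. The lean looks small, but I did not measure it.
- **Lift:** I estimate the front edge is raised about 4.7 mm, with the toe about 43 mm inside. This comes from the last wrist picture, corrected for a measured camera offset. At the previous step, two independent estimates from the wrist picture both gave 3.8 mm.
- **Wedge and grip:** At the end the gripper opening was 27 mm on the wedge's 28 mm width, with about 12 N pressing it onto the board. The position did not change between the last two readings, and the pictures show the arm clear of the block and dowels.
- **Did not go cleanly:** When I first set the wedge on the board, the wrist force reached 44 N, and I backed off. The task fails if the arm or gripper body presses with over 40 N. I expect this load came through the fingers on the wedge, but I cannot confirm how it was counted.
- **Camera disagreement:** The scene and side cameras disagreed with the wrist camera by about 2 mm on the board's position. I used the wrist camera.

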